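Roll the tote into the checking bay and hold the thickness probe on the ringed spot

TASK

Push the blue tote along the rollers, without lifting it off them, until it is fully home against the stop in the yellow bay. Then take the orange coating-thickness probe out of its stand and hold its nose gently on the centre of the red-ringed spot on the grey housing's sloped face, with the probe square to that face and its sprung nose pushed in about half its 10 mm travel, never hard. Finish while still holding it there, steady; leave the tote home and the oil bottle and loupe undisturbed.

Things in the scene. Friction and masses are not known exactly. Their poses are not given: they have to be found in the camera images.
- track: Fixed roller track, 420 mm along its y, 143 wide; z up; origin on the table under its middle. Ten free rollers, y = -180 to 180 mm, tops at z = 40; side rails: inner faces x = +-55.5, tops z = 50. Yellow bay at the -y end: cheeks 66 high, y = -210 to -60; end plate 75 high, its rubber bumpers end at y = -195. The +y end is open.
- tote: Loose blue open tote, 106 (x) by 130 (y) by 40 mm high, walls and floor 4 mm, 0.35 kg plus the housing in it. Origin at the centre of its underside, z up, axes along the track's. Stands on the rollers, rolls along the track's y with under 2 N. Home: origin at y = -130 mm in the track's frame; it starts 150 to 210 mm from there towards the open end.
- housing: Loose grey painted housing, about 0.55 kg, lying in the tote, where it can shift a little. Flange 78 (x) by 80 (y) by 8 mm; on it a block 56 by 68 mm whose top face slopes 20 degrees, low (31 mm) on the -x side near the robot, high (51 mm) on the +x side. Origin at the centre of the underside, z up.
- spot: The measuring spot: flat red ring, 18 mm outside, white inside with a black centre dot, on the housing's sloped face. Origin at its centre on the face; its z axis is the outward normal of the face (20 degrees from vertical, leaning to the housing's -x).
- stand: Fixed black block, 80 by 80 by 50 mm high, with one vertical 23 mm hole through its middle in which the probe stands. Origin at the centre of its underside, z up.
- probe: Loose pen-like probe, 0.1 kg, 126 mm long. Origin: centre of the nose face when fully out; z from nose to handle end (up in the stand, origin 5 mm over the table). Steel nose 10 mm dia. from z = 0, collar 20 mm dia. z = 29 to 45, flange 34 mm dia. z = 45 to 50 (rests on the stand), orange square handle 26 x 26, flats across x and y, z = 50 to 126. May be turned about its axis.
- probe_nose (a point): Centre of the probe's nose face; it moves with the sprung nose.
- probe_tip (a joint): How far the sprung nose is pushed into the probe, m: 0 fully out, 0.010 fully in. The spring takes 2 N to start and 0.5 N more per mm (4.5 N half in).
- oil_bottle: Bystander: cream oil bottle with red spout, 38 mm diameter, 112 mm high; origin at the centre of its underside.
- loupe: Bystander: black eye loupe, 37 mm diameter, 30 mm high, at the left, beyond the stand; origin at the centre of its underside.
Mind the look-alikes: they are no part of the job. What is meant by the probe is not green or turquoise, and is the larger of those in its own colour.

How it is judged:
By the outcome, as a careful person would: the job done as asked, in the order asked, and still so for the second after the job is handed in, while the arm keeps its last pose, push and grip.
It also fails if it takes over 61 s, if anything falls off the work surface, if the arm or the gripper's body presses on something with over 40 N, if the wrist force passes 120 N, or if a joint passes its speed limit or range.

ROBOT

A 6-joint arm with a two-finger parallel gripper is mounted at the origin on a cart in front of the work surface, level with it; the furniture and walls round the work are solid. World frame = base frame: x ahead of the robot, y to its left, z up, the work surface at z = 0. Lengths are in mm, angles in rad, forces in N, time in s.
With the tool pointing down it reaches from about 300 to 775 mm from the base axis. Payload 14.6 kg.
Tool frame: the origin (TCP) lies midway between the tips of the shut fingers; the grasp point (between the pads) lies 19 mm behind it; z points along the fingers, y is the direction in which the jaws open and shut (so a half turn about z gives the same grasp; the last joint's range is limited). The gripper opens to 94 mm and grips with 3 to 60 N. Pads are 16 mm wide; open, the fingers measure 119 mm over their backs; the gripper's body (75 mm by 177 mm) begins 78 mm behind the grasp point.
Start: joints at [-1.354, 0.3, 1.521, -0, 1.321, -0.067], TCP at [153.996, -527.991, 205.446] pointing down, gripper open.
Joint ranges: [-3.03, 3.03], [-0.79, 2.21], [0.23, 2.52], [-1.04, 4.18], [0, 3.07], [-2.55, 2.55]. Speed limits (rad/s): [2.22, 2.22, 2.57, 3.14, 3.14, 3.14].

INTERFACE

Orientations are given as [roll, pitch, yaw] about the fixed x, y, z axes, in that order (R = Rz(yaw) Ry(pitch) Rx(roll)).
In Python, from cell import manip gives the robot as it stands.
- The arm moves only by the tool play_rows, never from a script. Its argument "commands" is a list of rows, each an object of numbers: "x", "y", "z": the shift along the tool's x, y, z in m; "wx", "wy", "wz": the turn, a rotation vector about the tool's x, y, z in degrees; "grip": the opening, from 0 (shut) to 1 (fully open). In form: [{"x": .., "y": .., "z": .., "wx": .., "wy": .., "wz": .., "grip": ..}, ...]. A call has 1 to 20 rows; each row shifts and turns the commanded pose from where the row before left it, along the tool's axes as they then stand; what a row does not reach is not made up. A row lasts 1/8 s, in which the tool goes at most 62.5 mm and 10.7 degrees, less where a joint would pass 70% of its speed; a pose out of reach is approached as far as the arm can. A call is refused whole if a number of a shift passes 0.0625 or a number of a turn 10.7, either way. A call with a gripper value outside its range is refused whole. The fingers move at their own pace and stop on an object; "squeeze" is the grip in N (left out, the last holds). Time passes only in rows, so rows that do not move let the fingers close. It gives the time, the measured TCP pose, the force and the opening at its end, in the units of the state.
- manip.read_state(): the state, without advancing time (a new reading comes with each control period).
- manip.camera(name): name is "scene" or "top"; returns (picture, depth): 480x640x3 uint8, red, green, blue; 480x640 float32, mm along the optical axis (not along the pixel's ray), 0 where there is no reading.
- manip.camera_info(name): a dict with "intrinsics" (3x3 intrinsics, pixels), "k1" (the pictures are not rectified: a ray, as slopes to the right and down, at radius r is drawn at 1 + k1 r^2 times it, then the intrinsics apply), "camera_from_world" (4x4, takes a point from world to camera coordinates). Camera axes: x right, y up, looking along -z (the intrinsics and any distortion apply to the point x, -y, -z); pixel columns grow to the right and rows downward; lengths in mm; the calibration is good to about 2 mm. A picture is of the moment at which its call begins. camera_info takes no time and is no camera call.
- manip.sign_off(): hands the job in, once; it reports no verdict.
The state is a dict: "clock": time; "joints": joint angles; "qd": joint speeds; "effort": joint torques, N m; "eef_pos": TCP position; "eef_rot": TCP orientation; "wrist_force": force on the tool from outside, world axes, zero at the start; "moment": the same for the moment, N m; "finger_gap": finger opening in mm.
Only numpy, scipy, OpenCV 4.12 (cv2) and the standard library are available. Lean on these libraries where they do the work, as an engineer would, in place of code of your own. Each camera call takes 0.05 s, during which the arm holds its last target.

## Working session

There is one attempt and no reset: what is moved stays moved. The work goes in short steps, Python scripts to look and compute and a tool call to move; the robot and the scene stay as the last step left them, time stands still between calls to the robot, and variables do not carry over. Pictures are saved under pics/ and viewed, and the job is handed in when it is done.

Besides the shell and the picture viewer there is one more tool, called after "Request:" as name(argument=value, ...) on one line, values as JSON. play_rows: Moves the arm, as the interface text tells. Its arguments: {"type":"object","properties":{"commands":{"type":"array"},"squeeze":{"type":"number"}},"required":["commands"]}

```bash
ls; mkdir -p pics; python3 - <<'E'
from cell import manip
import cv2,numpy as np
print(manip.read_state())
for n in("scene","top"):
    p,d=manip.camera(n);np.savez(f"{n}0.npz",p=p,d=d)
    cv2.imwrite(f"pics/{n}0.png",p[...,::-1]); print(n,manip.camera_info(n))
E
```

```text
pics
{'clock': 0.0, 'joints': array([-1.35360052e+00,  3.00519246e-01,  1.52158877e+00, -1.13825992e-05,
        1.32070641e+00, -6.66398958e-02]), 'qd': array([-1.40354302e-04, -1.18095948e-05, -1.55034131e-04, -2.74035020e-04,
        9.03120810e-04, -4.50585290e-04]), 'effort': array([ 3.26698946e-04, -5.31817102e+01, -3.52729797e+01,  7.08591565e-02,
        2.44798040e-02, -9.96976155e-05]), 'eef_pos': array([ 153.93708498, -527.7380173 ,  204.85667287]), 'eef_rot': array([-3.14037286e+00, -7.03577445e-05,  2.83838481e-01]), 'wrist_force': array([-0.29702632, -0.77708357, -0.20283942]), 'moment': array([ 0.00428525, -0.03232915,  0.00347695]), 'finger_gap': 93.82309602969286}
scene {'intrinsics': array([[450.24256742,   0.        , 329.92170184],
       [  0.        , 450.24256742, 239.55803691],
       [  0.        ,   0.        ,   1.        ]]), 'k1': -0.049969193241933364, 'camera_from_world': array([[-8.63853669e-01, -5.03519162e-01, -1.50097078e-02,
         5.33927440e+02],
       [ 2.84988632e-01, -5.13071129e-01,  8.09653936e-01,
        -1.89713141e+02],
       [-4.15377319e-01,  6.95144927e-01,  5.86715615e-01,
        -8.13528061e+02],
       [ 0.00000000e+00,  0.00000000e+00,  0.00000000e+00,
         1.00000000e+00]])}
top {'intrinsics': array([[450.27975807,   0.        , 316.2397276 ],
       [  0.        , 450.27975807, 236.22972331],
       [  0.        ,   0.        ,   1.        ]]), 'k1': -0.013419599987718299, 'camera_from_world': array([[ 6.24185552e-03, -9.99869857e-01,  1.48764124e-02,
         7.88618443e+01],
       [ 9.86482731e-01,  8.59297401e-03,  1.63639791e-01,
        -5.73917068e+02],
       [-1.63746327e-01,  1.36539080e-02,  9.86407984e-01,
        -1.00825642e+03],
       [ 0.00000000e+00,  0.00000000e+00,  0.00000000e+00,
         1.00000000e+00]])}
```

View pics/scene0.png

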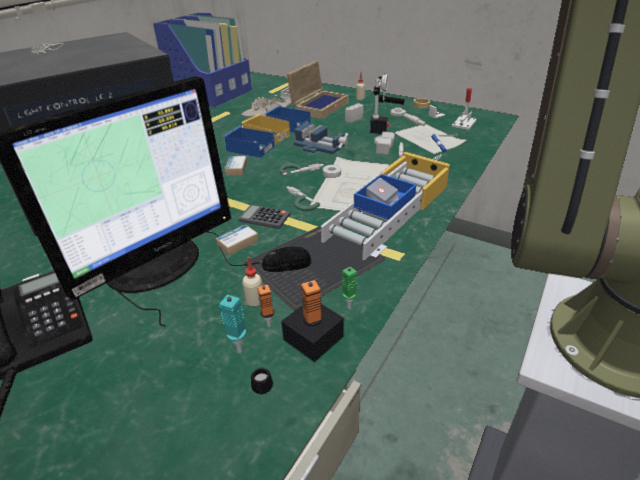

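View pics/top0.png

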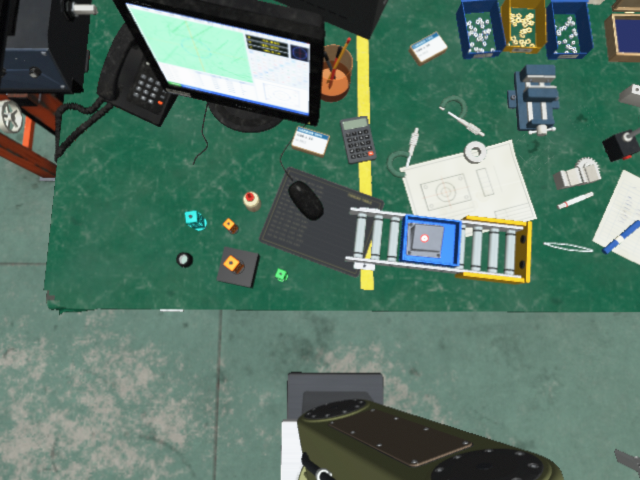

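The scene picture shows the orange probe in the black stand at (312,302). Possible look-alikes in the top view:
- small orange probe at (229,225)
- turquoise probe at (194,218)
- green probe at (281,274)
- orange probe in the stand at (232,263)

The one in the stand is orange and the larger of the two orange ones, so I choose it. I'll check it in a crop next.

```bash
cat > h.py <<'E'
from cell import manip
import cv2,numpy as np
def ray(n,uv):
    i=manip.camera_info(n);K=i["intrinsics"];T=i["camera_from_world"]
    uv=np.atleast_2d(np.asarray(uv,float))
    dist=np.array([i["k1"],0,0,0,0.])
    s=cv2.undistortPoints(uv.reshape(-1,1,2),K,dist).reshape(-1,2)
    d=np.c_[s[:,0],-s[:,1],-np.ones(len(s))]
    R=T[:3,:3];c=-R.T@T[:3,3]
    return c,d@R
def onz(n,uv,z):
    c,d=ray(n,uv);t=(z-c[2])/d[:,2];return c+d*t[:,None]
def proj(n,P):
    i=manip.camera_info(n);K=i["intrinsics"];T=i["camera_from_world"]
    P=np.atleast_2d(P);q=P@T[:3,:3].T+T[:3,3]
    s=np.c_[q[:,0]/-q[:,2],-q[:,1]/-q[:,2]];r2=(s**2).sum(1)
    s=s*(1+i["k1"]*r2)[:,None]
    return s@K[:2,:2].T+K[:2,2]
def pts(n,depth):
    v,u=np.mgrid[0:480,0:640]
    c,d=ray(n,np.c_[u.ravel(),v.ravel()])
    return (c+d*depth.reshape(-1,1)).reshape(480,640,3)
def tri(u1,u2):
    A=[];b=[]
    for n,u in(("top",u1),("scene",u2)):
        c,d=ray(n,u);d=d[0]/np.linalg.norm(d[0]);M=np.eye(3)-np.outer(d,d);A.append(M);b.append(M@c)
    P=np.linalg.lstsq(np.vstack(A),np.hstack(b),rcond=None)[0]
    return P,[np.linalg.norm(A[i]@P-b[i]) for i in(0,1)]
E
python3 - <<'E'
from h import *
t=np.load("top0.npz")["p"];s=np.load("scene0.npz")["p"]
a=cv2.resize(t[230:300,190:310],None,fx=6,fy=6,interpolation=2)[:,:,::-1]
cv2.imwrite("pics/c1.png",a)
cv2.imwrite("pics/c2.png",cv2.resize(t[195:295,340:540],None,fx=4,fy=4,interpolation=2)[:,:,::-1])
cv2.imwrite("pics/c3.png",cv2.resize(s[250:370,200:370],None,fx=4,fy=4,interpolation=2)[:,:,::-1])
cv2.imwrite("pics/c4.png",cv2.resize(s[140:270,310:460],None,fx=4.5,fy=4.5,interpolation=2)[:,:,::-1])
E
```

```text
(no output)
```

View pics/c1.png

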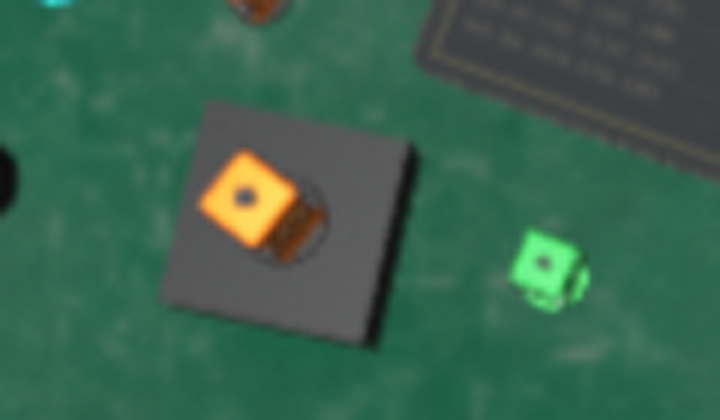

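View pics/c2.png

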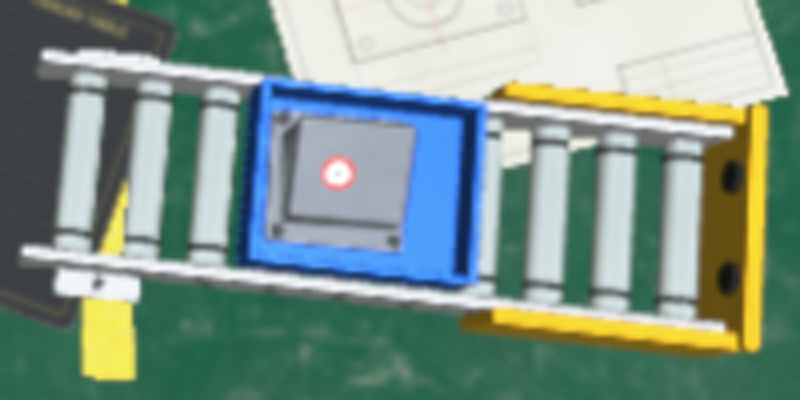

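View pics/c3.png

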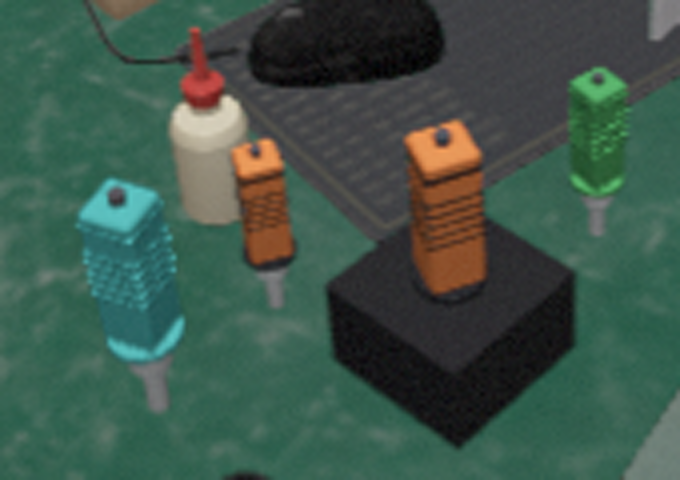

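View pics/c4.png

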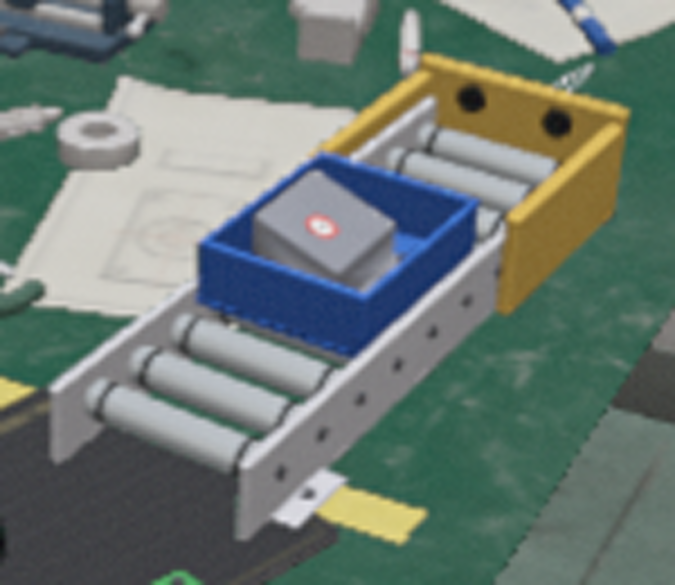

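The close crop confirms it: the larger orange handle stands in the black block, top-view centre about (231,263). The small orange one stands free beside the bottle. Next I'll measure positions.

```bash
python3 - <<'E'
from h import *
np.set_printoptions(precision=1,suppress=True)
T=np.load("top0.npz");t,dt=T["p"],T["d"];S=np.load("scene0.npz");s,ds=S["p"],S["d"]
P=pts("top",dt);Q=pts("scene",ds)
def hsv(p):return cv2.cvtColor(p,cv2.COLOR_RGB2HSV)
ht,hs=hsv(t),hsv(s)
# table check
print("table z top",np.median(P[240:300,140:170,2]),"scene",np.median(Q[400:440,150:200,2]))
# probe top face (depth)
def band(P,box,lo,hi,c=None):
    v0,v1,u0,u1=box;p=P[v0:v1,u0:u1].reshape(-1,3);m=(p[:,2]>lo)&(p[:,2]<hi);return p[m]
p=band(P,(240,290,210,262),122,140);print("probe top(depth top)",len(p),p.mean(0))
r=cv2.minAreaRect(p[:,:2].astype(np.float32));print(r)
p=band(Q,(270,365,275,350),122,140);print("probe top(scene)",len(p),p.mean(0),cv2.minAreaRect(p[:,:2].astype(np.float32)))
for nm,PP,b in(("top",P,(240,295,205,270)),("scene",Q,(290,365,275,350))):
    p=band(PP,b,44,56);print("stand",nm,len(p),cv2.minAreaRect(p[:,:2].astype(np.float32)),np.median(p[:,2]))
# orange top-face by colour
m=((ht[...,0]<22)&(ht[...,1]>120)&(ht[...,2]>215)).astype(np.uint8);m[:240]=0;m[290:]=0;m[:,:205]=0;m[:,262:]=0
c=max(cv2.findContours(m,0,1)[0],key=cv2.contourArea);r=cv2.minAreaRect(c);print("px",r,onz("top",r[0],131))
w=onz("top",c.reshape(-1,2),131)[:,:2].astype(np.float32);print("rect w",cv2.minAreaRect(w))
# tote
for nm,PP,h in(("top",P,ht),("scene",Q,hs)):
    m=(h[...,0]>100)&(h[...,0]<125)&(h[...,1]>150)
    m&=(PP[...,0]>300)&(PP[...,0]<600)&(PP[...,2]>74)&(PP[...,2]<90)&(PP[...,1]<50)&(PP[...,1]>-400)
    p=PP[m];print("tote rim",nm,len(p),cv2.minAreaRect(p[:,:2].astype(np.float32)),np.median(p[:,2]))
    m=(h[...,0]>18)&(h[...,0]<30)&(h[...,1]>150)&(PP[...,0]>300)&(PP[...,0]<600)&(PP[...,2]>55)&(PP[...,2]<85)&(PP[...,1]<-100)&(PP[...,1]>-500)
    p=PP[m];print("bay",nm,len(p),cv2.minAreaRect(p[:,:2].astype(np.float32)),np.percentile(p[:,2],[5,50,98]))
# spot
def red(h,b):
    m=((h[...,0]<10)|(h[...,0]>172))&(h[...,1]>60)&(h[...,2]>120);m=m.astype(np.uint8);k=np.zeros_like(m);k[b[0]:b[1],b[2]:b[3]]=1;m&=k
    v,u=np.nonzero(m);c=cv2.convexHull(np.c_[u,v].astype(np.int32));e=cv2.fitEllipse(c);return e
et=red(ht,(225,252,410,440));es=red(hs,(180,200,370,395));print(et,es,tri(et[0],es[0]))
E
```

```text
table z top 0.23405261635343777 scene -0.5501183085619914
probe top(depth top) 159 [499.7 264.4 131. ]
((500.1719665527344, 265.19464111328125), (27.080467224121094, 26.428176879882812), 52.538272857666016)
probe top(scene) 219 [497.9 269.4 129.5] ((500.02984619140625, 266.6772155761719), (25.875099182128906, 28.68964958190918), 54.723899841308594)
stand top 982 ((500.3009033203125, 265.1953430175781), (80.60658264160156, 80.09539794921875), 78.48345947265625) 50.45192377308433
stand scene 1232 ((493.6524658203125, 238.3788299560547), (137.9688262939453, 81.8887939453125), 77.33003234863281) 49.63682220092801
px ((230.85366821289062, 262.6829528808594), (11.55685806274414, 11.556859970092773), 38.65980529785156) [[500.7 265.6 131. ]]
rect w ((500.7489929199219, 265.6020202636719), (24.92646598815918, 24.340017318725586), 53.09048080444336)
tote rim top 271 ((556.68212890625, -178.9902801513672), (129.91220092773438, 96.62860870361328), 84.48597717285156) 79.9442349165979
bay top 685 ((540.5450439453125, -333.26922607421875), (149.15460205078125, 133.8712158203125), 83.86011505126953) [58.2 68.  78.2]
tote rim scene 251 ((556.5107421875, -177.16989135742188), (134.0511474609375, 98.41927337646484), 84.92713928222656) 78.32163158532103
bay scene 266 ((503.149169921875, -357.2893981933594), (100.57660675048828, 194.9725341796875), 36.851715087890625) [56.2 63.3 73.7]
((424.0994567871094, 237.90054321289062), (8.307713508605957, 8.612946510314941), 45.0) ((380.8779602050781, 189.75588989257812), (4.150605201721191, 6.825052738189697), 114.94003295898438) (array([ 564.9, -160.6,   85.5]), [np.float64(0.24107168587637867), np.float64(0.24107168587661074)])
```

```bash
python3 - <<'E'
from h import *
np.set_printoptions(precision=2,suppress=True)
T=np.load("top0.npz");t,dt=T["p"],T["d"]
P=pts("top",dt);h=cv2.cvtColor(t,cv2.COLOR_RGB2HSV)
# top-view by colour: bay outer outline & rail tops
m=(h[...,0]>18)&(h[...,0]<30)&(h[...,1]>150)&(P[...,0]>350)&(P[...,0]<700)&(P[...,1]<-150)&(P[...,1]>-500)&(P[...,2]>71)
p=P[m];print("endplate",len(p),cv2.minAreaRect(p[:,:2].astype(np.float32)))
m=(P[...,0]>400)&(P[...,0]<700)&(P[...,1]<60)&(P[...,1]>-230)&(P[...,2]>46)&(P[...,2]<54)&(h[...,1]<60)
p=P[m];c=p[:,:2]
a=np.radians(84.5);
for it in range(1):
    v=c@np.array([np.cos(a),np.sin(a)]);u=c@np.array([np.sin(a),-np.cos(a)])
    for s in(0,1):
        k=(u>np.median(u)) if s else (u<np.median(u))
        l=cv2.fitLine(c[k].astype(np.float32),cv2.DIST_HUBER,0,.01,.01).ravel()
        print(k.sum(),np.degrees(np.arctan2(l[1],l[0])),l[2:],"u",np.percentile(u[k],[5,50,95]),"v",np.percentile(v[k],[1,99]),v[k].max(),v[k].min())
m=(h[...,0]>100)&(h[...,0]<125)&(h[...,1]>120)&(P[...,0]>400)&(P[...,0]<650)&(P[...,2]>76)&(P[...,2]<84)&(P[...,1]<50)&(P[...,1]>-400)
p=P[m][:,:2];v=p@np.array([np.cos(a),np.sin(a)]);u=p@np.array([np.sin(a),-np.cos(a)])
print("tote u",u.min(),u.max(),"v",v.min(),v.max())
# face normal
g=P[225:250,412:438].reshape(-1,3)
hh=h[225:250,412:438].reshape(-1,3);
print("face z range",np.percentile(g[:,2],[1,50,99]))
k=(hh[:,1]<60)&(g[:,2]>65);g=g[k];c0=g.mean(0);n=np.linalg.svd(g-c0)[2][2];n*=np.sign(n[2]);print("n",n,np.degrees(np.arccos(n[2])),np.degrees(np.arctan2(n[1],n[0])))
for name,z,px in(("green",100,(281,274)),("smallor",85,(229,225)),("turq",115,(192,217)),("bottle",110,(251,197))):print(name,onz("top",px,z),P[px[1],px[0]])
E
```

```text
endplate 286 ((542.1927490234375, -346.35198974609375), (128.86643981933594, 142.51023864746094), 86.10829162597656)
305 84.07094 [ 510.53 -107.83] u [515.3  518.56 542.81] v [-177.88   61.67] 64.1156995383768 -181.38098638162253
305 52.892754 [ 584.41 -116.63] u [546.16 617.32 638.16] v [-147.84   60.64] 63.033690329524546 -150.67228114850616
tote u 522.9505297836939 629.6810701727986 v -190.24834493469288 -59.84328875003769
face z range [61.92 84.74 96.77]
n [0.99 0.01 0.13] 82.4902320666253 0.42918826334855636
green [[479.94 160.55 100.  ]] [479.81 160.45 101.59]
smallor [[590.97 281.06  85.  ]] [589.15 279.31  94.54]
turq [[602.43 357.43 115.  ]] [599.95 354.24 126.94]
bottle [[650.15 229.97 110.  ]] [656.89 233.55  83.61]
```

Request:
play_rows(commands=[{"wz": -9.74, "grip": 0.5}, {"wz": -9.74, "grip": 0.5}, {"wz": -9.74, "grip": 0.5}, {"wz": -9.74, "grip": 0.5}, {"wz": -9.74, "grip": 0.5}, {"wz": -9.74, "grip": 0.5}, {"wz": -9.74, "grip": 0.5}, {"x": 0.037, "y": 0.0285, "z": 0.004}, {"x": 0.037, "y": 0.0285, "z": 0.004}, {"x": 0.037, "y": 0.0285, "z": 0.004}, {"x": 0.037, "y": 0.0285, "z": 0.004}, {"x": 0.037, "y": 0.0285, "z": 0.004}, {"x": 0.037, "y": 0.0285, "z": 0.004}, {"x": 0.037, "y": 0.0285, "z": 0.004}, {"x": 0.037, "y": 0.0285, "z": 0.004}, {"x": 0.037, "y": 0.0285, "z": 0.004}, {"x": 0.037, "y": 0.0285, "z": 0.004}, {"x": 0.037, "y": 0.0285, "z": 0.004}, {"x": 0.037, "y": 0.0285, "z": 0.004}, {"x": 0.037, "y": 0.0285, "z": 0.004}])

```text
$.commands[0]: bad value
```

Request:
play_rows(commands=[{"x": 0, "y": 0, "z": 0, "wx": 0, "wy": 0, "wz": -9.74, "grip": 0.5}, {"x": 0, "y": 0, "z": 0, "wx": 0, "wy": 0, "wz": -9.74, "grip": 0.5}, {"x": 0, "y": 0, "z": 0, "wx": 0, "wy": 0, "wz": -9.74, "grip": 0.5}, {"x": 0, "y": 0, "z": 0, "wx": 0, "wy": 0, "wz": -9.74, "grip": 0.5}, {"x": 0, "y": 0, "z": 0, "wx": 0, "wy": 0, "wz": -9.74, "grip": 0.5}, {"x": 0, "y": 0, "z": 0, "wx": 0, "wy": 0, "wz": -9.74, "grip": 0.5}, {"x": 0, "y": 0, "z": 0, "wx": 0, "wy": 0, "wz": -9.74, "grip": 0.5}])

```text
clock: 0.98
eef_pos: [154.0, -527.8, 205.1]
eef_rot: [-3.141, -0.001, 1.479]
wrist_force: [0.1, -0.2, -0.2]
finger_gap: 47.3
```

Request:
play_rows(commands=[{"x": 0.037, "y": 0.0285, "z": 0.004, "wx": 0, "wy": 0, "wz": 0, "grip": 0.5}, {"x": 0.037, "y": 0.0285, "z": 0.004, "wx": 0, "wy": 0, "wz": 0, "grip": 0.5}, {"x": 0.037, "y": 0.0285, "z": 0.004, "wx": 0, "wy": 0, "wz": 0, "grip": 0.5}, {"x": 0.037, "y": 0.0285, "z": 0.004, "wx": 0, "wy": 0, "wz": 0, "grip": 0.5}, {"x": 0.037, "y": 0.0285, "z": 0.004, "wx": 0, "wy": 0, "wz": 0, "grip": 0.5}, {"x": 0.037, "y": 0.0285, "z": 0.004, "wx": 0, "wy": 0, "wz": 0, "grip": 0.5}, {"x": 0.037, "y": 0.0285, "z": 0.004, "wx": 0, "wy": 0, "wz": 0, "grip": 0.5}, {"x": 0.037, "y": 0.0285, "z": 0.004, "wx": 0, "wy": 0, "wz": 0, "grip": 0.5}, {"x": 0.037, "y": 0.0285, "z": 0.004, "wx": 0, "wy": 0, "wz": 0, "grip": 0.5}, {"x": 0.037, "y": 0.0285, "z": 0.004, "wx": 0, "wy": 0, "wz": 0, "grip": 0.5}, {"x": 0.037, "y": 0.0285, "z": 0.004, "wx": 0, "wy": 0, "wz": 0, "grip": 0.5}, {"x": 0.037, "y": 0.0285, "z": 0.004, "wx": 0, "wy": 0, "wz": 0, "grip": 0.5}, {"x": 0.037, "y": 0.0285, "z": 0.004, "wx": 0, "wy": 0, "wz": 0, "grip": 0.5}])

```text
clock: 2.6
eef_pos: [570.1, -83.8, 153.0]
eef_rot: [-3.141, -0.0, 1.474]
wrist_force: [0.4, -0.3, 0.4]
finger_gap: 46.8
```

Request:
play_rows(commands=[{"x": 0, "y": 0, "z": 0.0155, "wx": 0, "wy": 0, "wz": 0, "grip": 0.5}, {"x": 0, "y": 0, "z": 0.0155, "wx": 0, "wy": 0, "wz": 0, "grip": 0.5}, {"x": 0, "y": 0, "z": 0.0155, "wx": 0, "wy": 0, "wz": 0, "grip": 0.5}, {"x": 0, "y": 0, "z": 0.0155, "wx": 0, "wy": 0, "wz": 0, "grip": 0.5}, {"x": 0, "y": 0, "z": 0.0155, "wx": 0, "wy": 0, "wz": 0, "grip": 0.5}, {"x": 0, "y": 0, "z": 0.0155, "wx": 0, "wy": 0, "wz": 0, "grip": 0.5}, {"x": -0.008, "y": 0, "z": 0, "wx": 0, "wy": 0, "wz": 0, "grip": 0.5}, {"x": -0.008, "y": 0, "z": 0, "wx": 0, "wy": 0, "wz": 0, "grip": 0.5}, {"x": -0.004, "y": 0, "z": 0, "wx": 0, "wy": 0, "wz": 0, "grip": 0.5}, {"x": -0.004, "y": 0, "z": 0, "wx": 0, "wy": 0, "wz": 0, "grip": 0.5}, {"x": -0.005, "y": 0, "z": 0, "wx": 0, "wy": 0, "wz": 0, "grip": 0.5}, {"x": -0.006, "y": 0, "z": 0, "wx": 0, "wy": 0, "wz": 0, "grip": 0.5}, {"x": -0.007, "y": 0, "z": 0, "wx": 0, "wy": 0, "wz": 0, "grip": 0.5}, {"x": -0.008, "y": 0, "z": 0, "wx": 0, "wy": 0, "wz": 0, "grip": 0.5}])

```text
clock: 4.35
eef_pos: [564.4, -135.4, 60.4]
eef_rot: [-3.142, -0.0, 1.474]
wrist_force: [-0.1, 0.8, 0.4]
finger_gap: 46.8
```

```bash
cat > look.py <<'E'
import sys
from h import *
np.set_printoptions(precision=2,suppress=True)
tag=sys.argv[1]
for n in("top","scene"):
    p,d=manip.camera(n);np.savez(f"{n}{tag}.npz",p=p,d=d)
    b=(195,295,340,540) if n=="top" else (120,260,330,490)
    cv2.imwrite(f"pics/{n}{tag}.png",cv2.resize(p[b[0]:b[1],b[2]:b[3]],None,fx=4,fy=4,interpolation=2)[:,:,::-1])
E
python3 look.py 1
```

```text
(no output)
```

View pics/scene1.png

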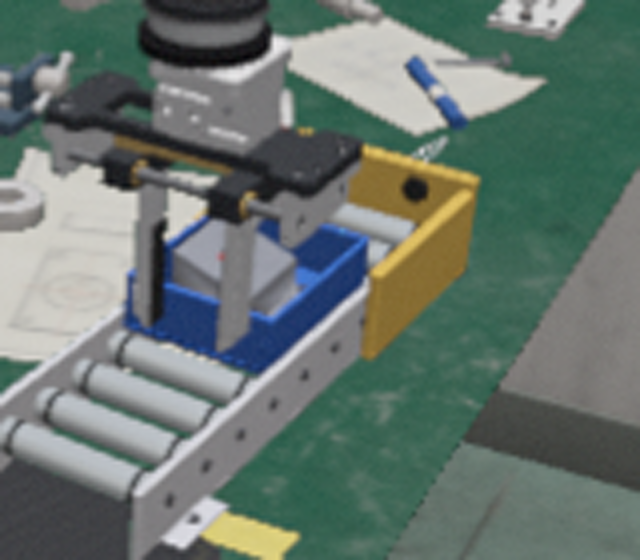

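The scene crop shows both fingers, at about (155,300) and (235,310), on the tote's rear wall. The tote is rolling towards the yellow bay, so I'll keep pushing.

Request:
play_rows(commands=[{"x": -0.008, "y": 0, "z": 0, "wx": 0, "wy": 0, "wz": 0, "grip": 0.5}, {"x": -0.008, "y": 0, "z": 0, "wx": 0, "wy": 0, "wz": 0, "grip": 0.5}, {"x": -0.008, "y": 0, "z": 0, "wx": 0, "wy": 0, "wz": 0, "grip": 0.5}, {"x": -0.008, "y": 0, "z": 0, "wx": 0, "wy": 0, "wz": 0, "grip": 0.5}, {"x": -0.008, "y": 0, "z": 0, "wx": 0, "wy": 0, "wz": 0, "grip": 0.5}, {"x": -0.008, "y": 0, "z": 0, "wx": 0, "wy": 0, "wz": 0, "grip": 0.5}, {"x": -0.008, "y": 0, "z": 0, "wx": 0, "wy": 0, "wz": 0, "grip": 0.5}, {"x": -0.008, "y": 0, "z": 0, "wx": 0, "wy": 0, "wz": 0, "grip": 0.5}, {"x": -0.008, "y": 0, "z": 0, "wx": 0, "wy": 0, "wz": 0, "grip": 0.5}, {"x": -0.008, "y": 0, "z": 0, "wx": 0, "wy": 0, "wz": 0, "grip": 0.5}, {"x": -0.007, "y": 0, "z": 0, "wx": 0, "wy": 0, "wz": 0, "grip": 0.5}, {"x": -0.006, "y": 0, "z": 0, "wx": 0, "wy": 0, "wz": 0, "grip": 0.5}, {"x": -0.005, "y": 0, "z": 0, "wx": 0, "wy": 0, "wz": 0, "grip": 0.5}, {"x": -0.004, "y": 0, "z": 0, "wx": 0, "wy": 0, "wz": 0, "grip": 0.5}, {"x": -0.003, "y": 0, "z": 0, "wx": 0, "wy": 0, "wz": 0, "grip": 0.5}, {"x": -0.003, "y": 0, "z": 0, "wx": 0, "wy": 0, "wz": 0, "grip": 0.5}])

```text
clock: 6.45
eef_pos: [554.1, -242.5, 60.5]
eef_rot: [-3.142, -0.0, 1.474]
wrist_force: [-0.8, 1.9, 1.0]
finger_gap: 47.1
```

Request:
play_rows(commands=[{"x": -0.002, "y": 0, "z": 0, "wx": 0, "wy": 0, "wz": 0, "grip": 0.5}, {"x": -0.002, "y": 0, "z": 0, "wx": 0, "wy": 0, "wz": 0, "grip": 0.5}, {"x": -0.002, "y": 0, "z": 0, "wx": 0, "wy": 0, "wz": 0, "grip": 0.5}, {"x": -0.002, "y": 0, "z": 0, "wx": 0, "wy": 0, "wz": 0, "grip": 0.5}, {"x": -0.002, "y": 0, "z": 0, "wx": 0, "wy": 0, "wz": 0, "grip": 0.5}, {"x": -0.0015, "y": 0, "z": 0, "wx": 0, "wy": 0, "wz": 0, "grip": 0.5}])

```text
clock: 7.2
eef_pos: [552.9, -254.0, 60.4]
eef_rot: [3.142, 0.0, 1.474]
wrist_force: [-0.4, 1.0, 0.1]
finger_gap: 46.8
```

Request:
play_rows(commands=[{"x": -0.0015, "y": 0, "z": 0, "wx": 0, "wy": 0, "wz": 0, "grip": 0.5}, {"x": -0.0015, "y": 0, "z": 0, "wx": 0, "wy": 0, "wz": 0, "grip": 0.5}, {"x": -0.001, "y": 0, "z": 0, "wx": 0, "wy": 0, "wz": 0, "grip": 0.5}])

```text
clock: 7.58
eef_pos: [552.8, -254.5, 60.4]
eef_rot: [-3.14, -0.006, 1.474]
wrist_force: [0.8, 28.6, 8.3]
finger_gap: 47.2
```

28.6 N: firm contact. I'll ease off slowly, then check.

Request:
play_rows(commands=[{"x": 0.0015, "y": 0, "z": 0, "wx": 0, "wy": 0, "wz": 0, "grip": 0.5}, {"x": 0.001, "y": 0, "z": 0, "wx": 0, "wy": 0, "wz": 0, "grip": 0.5}])

```text
clock: 7.82
eef_pos: [552.9, -254.2, 60.4]
eef_rot: [-3.141, -0.002, 1.474]
wrist_force: [-0.6, 4.4, 0.5]
finger_gap: 46.9
```

Request:
play_rows(commands=[{"x": 0.001, "y": 0, "z": 0, "wx": 0, "wy": 0, "wz": 0, "grip": 0.5}, {"x": 0.003, "y": 0, "z": 0, "wx": 0, "wy": 0, "wz": 0, "grip": 0.5}, {"x": 0.008, "y": 0, "z": 0, "wx": 0, "wy": 0, "wz": 0, "grip": 0.5}, {"x": 0.008, "y": 0, "z": -0.01, "wx": 0, "wy": 0, "wz": 0, "grip": 0.5}, {"x": 0.02, "y": 0, "z": -0.03, "wx": 0, "wy": 0, "wz": 0, "grip": 0.5}, {"x": 0.03, "y": 0, "z": -0.04, "wx": 0, "wy": 0, "wz": 0, "grip": 0.5}, {"x": 0.04, "y": 0, "z": -0.04, "wx": 0, "wy": 0, "wz": 0, "grip": 0.5}, {"x": 0.04, "y": 0, "z": -0.02, "wx": 0, "wy": 0, "wz": 0, "grip": 0.5}, {"x": 0.04, "y": 0, "z": 0, "wx": 0, "wy": 0, "wz": 0, "grip": 0.5}])

```text
clock: 8.95
eef_pos: [571.8, -64.6, 203.3]
eef_rot: [3.137, 0.0, 1.474]
wrist_force: [1.2, -0.0, -0.2]
finger_gap: 46.6
```

```bash
python3 look.py 2; python3 - <<'E'
from h import *
np.set_printoptions(precision=2,suppress=True)
T=np.load("top2.npz");t,dt=T["p"],T["d"]
P=pts("top",dt);h=cv2.cvtColor(t,cv2.COLOR_RGB2HSV)
a=np.radians(84.5)
m=(h[...,0]>100)&(h[...,0]<125)&(h[...,1]>120)&(P[...,0]>400)&(P[...,0]<650)&(P[...,2]>76)&(P[...,2]<84)&(P[...,1]<50)&(P[...,1]>-450)
p=P[m][:,:2];v=p@np.array([np.cos(a),np.sin(a)]);u=p@np.array([np.sin(a),-np.cos(a)])
print("tote u",u.min(),u.max(),"v",v.min(),v.max(),cv2.minAreaRect(p.astype(np.float32)))
E
```

```text
tote u 521.2887787784612 628.574541286388 v -340.85460690577094 -209.21487779868716 ((545.9512329101562, -328.8787536621094), (130.0302734375, 107.67755126953125), 83.5869140625)
```

View pics/top2.png

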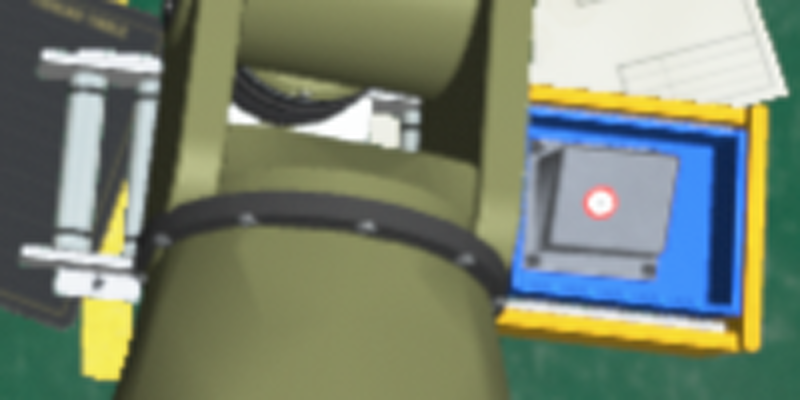

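View pics/scene2.png

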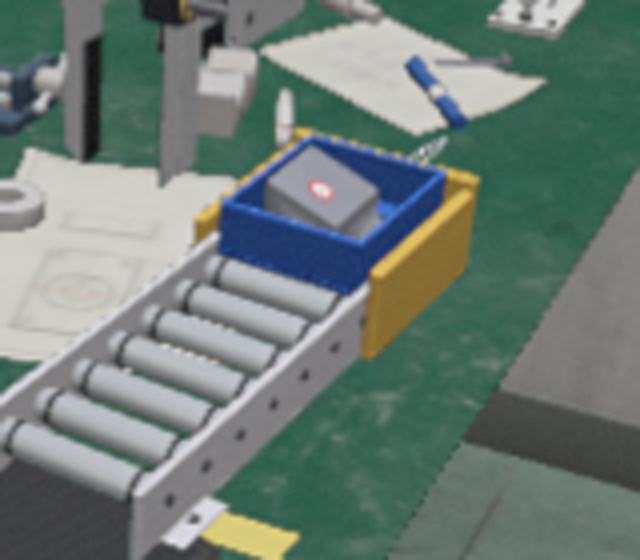

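The crops show the tote seated in the bay with its front wall at the end plate, at (745,200) in the top crop. The spot is at (600,203). The press ended on a hard stop. Next is the probe.

Request:
play_rows(commands=[{"x": 0, "y": 0, "z": 0, "wx": 0, "wy": 0, "wz": 7.85, "grip": 0.6}, {"x": 0, "y": 0, "z": 0, "wx": 0, "wy": 0, "wz": 7.85, "grip": 0.6}, {"x": 0, "y": 0, "z": 0, "wx": 0, "wy": 0, "wz": 7.85, "grip": 0.6}, {"x": 0, "y": 0, "z": 0, "wx": 0, "wy": 0, "wz": 7.85, "grip": 0.6}, {"x": 0.022, "y": -0.0256, "z": 0, "wx": 0, "wy": 0, "wz": 0, "grip": 0.6}, {"x": 0.022, "y": -0.0256, "z": 0, "wx": 0, "wy": 0, "wz": 0, "grip": 0.6}, {"x": 0.022, "y": -0.0256, "z": 0, "wx": 0, "wy": 0, "wz": 0, "grip": 0.6}, {"x": 0.022, "y": -0.0256, "z": 0, "wx": 0, "wy": 0, "wz": 0, "grip": 0.6}, {"x": 0.022, "y": -0.0256, "z": 0, "wx": 0, "wy": 0, "wz": 0, "grip": 0.6}, {"x": 0.022, "y": -0.0256, "z": 0, "wx": 0, "wy": 0, "wz": 0, "grip": 0.6}, {"x": 0.022, "y": -0.0256, "z": 0, "wx": 0, "wy": 0, "wz": 0, "grip": 0.6}, {"x": 0.022, "y": -0.0256, "z": 0, "wx": 0, "wy": 0, "wz": 0, "grip": 0.6}, {"x": 0.022, "y": -0.0256, "z": 0, "wx": 0, "wy": 0, "wz": 0, "grip": 0.6}, {"x": 0.022, "y": -0.0256, "z": 0, "wx": 0, "wy": 0, "wz": 0, "grip": 0.6}, {"x": 0, "y": 0, "z": 0, "wx": 0, "wy": 0, "wz": 0, "grip": 0.6}])

```text
clock: 10.92
eef_pos: [498.5, 264.6, 200.7]
eef_rot: [3.142, -0.0, 0.928]
wrist_force: [-0.2, 0.7, 1.2]
finger_gap: 56.4
```

```bash
python3 - <<'E'
from h import *
np.set_printoptions(precision=2,suppress=True)
s=manip.read_state();print(s["eef_pos"],s["eef_rot"],s["joints"])
T=manip.camera("top");t,dt=T
np.savez("top3.npz",p=t,d=dt)
cv2.imwrite("pics/top3.png",t[...,::-1])
P=pts("top",dt);h=cv2.cvtColor(t,cv2.COLOR_RGB2HSV)
for a in (84.5,84.0,83.6):
    a=np.radians(a);ev=np.array([np.cos(a),np.sin(a)]);eu=np.array([np.sin(a),-np.cos(a)])
    m=(h[...,0]>100)&(h[...,0]<125)&(h[...,1]>120)&(P[...,0]>400)&(P[...,0]<650)&(P[...,2]>76)&(P[...,2]<84)&(P[...,1]<50)&(P[...,1]>-450)
    p=P[m][:,:2];v=p@ev;u=p@eu
    print("tote u",u.min(),u.max(),"v",v.min(),v.max(),cv2.minAreaRect(p.astype(np.float32)))
    m=(h[...,0]>18)&(h[...,0]<30)&(h[...,1]>120)&(P[...,0]>440)&(P[...,0]<650)&(P[...,1]<-330)&(P[...,1]>-420)&(P[...,2]>72)&(P[...,2]<79)
    p=P[m][:,:2];v=p@ev;u=p@eu
    print("plate u",u.min(),u.max(),"v",np.percentile(v,[0,5,50,95,100]),cv2.minAreaRect(p.astype(np.float32)))
    m=(h[...,0]>18)&(h[...,0]<30)&(h[...,1]>120)&(P[...,0]>440)&(P[...,0]<650)&(P[...,1]<-180)&(P[...,1]>-420)&(P[...,2]>63)&(P[...,2]<69)
    p=P[m][:,:2];v=p@ev;u=p@eu
    print("cheek u",u.min(),u.max(),"v",v.min(),v.max())
E
```

```text
[498.47 264.63 200.68] [ 3.14 -0.    0.93] [ 0.42  0.34  1.49 -0.    1.32  1.07]
tote u 521.3777402079588 628.4637339296015 v -339.77028293994306 -209.31353003229643 ((546.0001220703125, -328.244140625), (130.4269561767578, 106.9593734741211), 84.32762908935547)
plate u 503.2405511247863 645.548090636331 v [-355.23 -352.81 -348.34 -344.6  -342.9 ] ((538.2933349609375, -402.3553161621094), (11.527323722839355, 142.3072509765625), 83.9018325805664)
cheek u 502.4869614208832 646.6020672138313 v -347.54696789936236 -204.30537420035662
tote u 523.9616577164313 630.7283063394052 v -334.66105476376083 -203.92231202044184 ((546.0001220703125, -328.244140625), (130.4269561767578, 106.9593734741211), 84.32762908935547)
plate u 506.2503564148858 648.5587070850078 v [-349.74 -347.85 -343.28 -339.59 -338.08] ((538.2933349609375, -402.3553161621094), (11.527323722839355, 142.3072509765625), 83.9018325805664)
cheek u 505.33888336860736 648.9732561585253 v -342.0817567708992 -199.86855334166077
tote u 525.5876974356045 632.5053890925408 v -330.71173618701056 -199.59813664301112 ((546.0001220703125, -328.244140625), (130.4269561767578, 106.9593734741211), 84.32762908935547)
plate u 508.6304534446951 650.9316501379651 v [-345.33 -343.82 -339.45 -335.34 -333.73] ((538.2933349609375, -402.3553161621094), (11.527323722839355, 142.3072509765625), 83.9018325805664)
cheek u 507.11494332075966 651.0413257221272 v -338.086760281705 -196.30812144706258
```

View pics/top3.png

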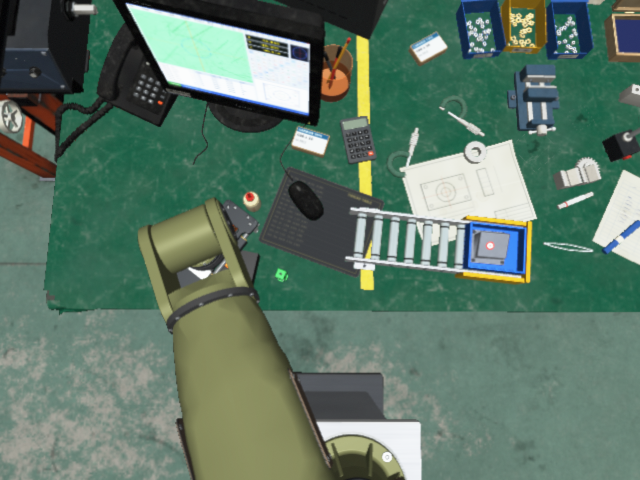

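The top view shows the tote seated in the bay at (490,245). In the track frame its centre is at about y = -129.8 mm, so it is home. Now I'll descend onto the probe.

Request:
play_rows(commands=[{"x": 0.0016, "y": 0.001, "z": 0.0, "wx": 0, "wy": 0, "wz": 0, "grip": 0.6}, {"x": 0, "y": 0, "z": 0.02, "wx": 0, "wy": 0, "wz": 0, "grip": 0.6}, {"x": 0, "y": 0, "z": 0.02, "wx": 0, "wy": 0, "wz": 0, "grip": 0.6}, {"x": 0, "y": 0, "z": 0.02, "wx": 0, "wy": 0, "wz": 0, "grip": 0.6}, {"x": 0, "y": 0, "z": 0.015, "wx": 0, "wy": 0, "wz": 0, "grip": 0.6}, {"x": 0, "y": 0, "z": 0.015, "wx": 0, "wy": 0, "wz": 0, "grip": 0.6}, {"x": 0, "y": 0, "z": 0.015, "wx": 0, "wy": 0, "wz": 0, "grip": 0.6}, {"x": 0, "y": 0, "z": 0.012, "wx": 0, "wy": 0, "wz": 0, "grip": 0.6}, {"x": 0, "y": 0, "z": 0.006, "wx": 0, "wy": 0, "wz": 0, "grip": 0.6}, {"x": 0, "y": 0, "z": 0, "wx": 0, "wy": 0, "wz": 0, "grip": 0.6}])

```text
clock: 12.22
eef_pos: [500.6, 264.2, 77.2]
eef_rot: [-3.141, 0.0, 0.926]
wrist_force: [-0.2, 1.3, -0.9]
finger_gap: 56.3
```

```bash
python3 - <<'E'
from h import *
p,d=manip.camera("scene")
cv2.imwrite("pics/scene3.png",cv2.resize(p[220:370,220:400],None,fx=4,fy=4,interpolation=2)[:,:,::-1])
E
```

```text
(no output)
```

View pics/scene3.png

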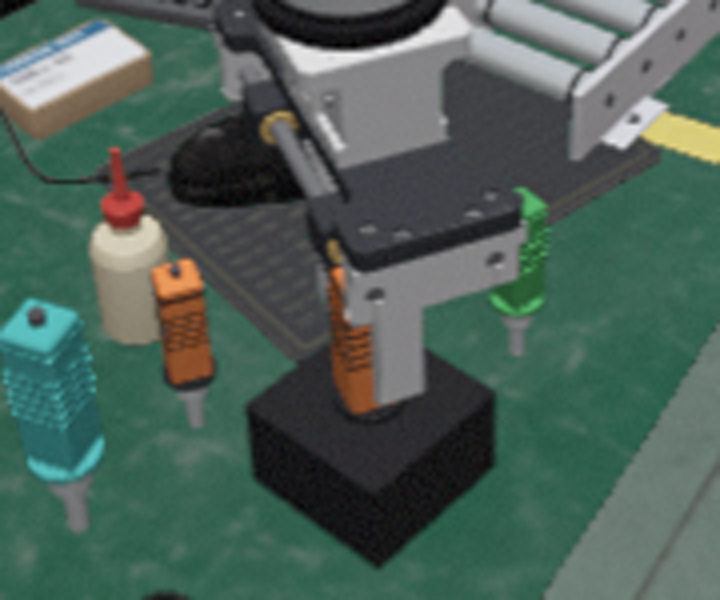

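The crop shows the gripper straddling the orange handle at (355,370), with the near finger in front of it at (400,350) and the bottle and loupe clear. Closing.

Request:
play_rows(commands=[{"x": 0, "y": 0, "z": 0, "wx": 0, "wy": 0, "wz": 0, "grip": 0.4}, {"x": 0, "y": 0, "z": 0, "wx": 0, "wy": 0, "wz": 0, "grip": 0.3}, {"x": 0, "y": 0, "z": 0, "wx": 0, "wy": 0, "wz": 0, "grip": 0.15}, {"x": 0, "y": 0, "z": 0, "wx": 0, "wy": 0, "wz": 0, "grip": 0.15}, {"x": 0, "y": 0, "z": 0, "wx": 0, "wy": 0, "wz": 0, "grip": 0.15}], squeeze=30)

```text
clock: 12.9
eef_pos: [500.7, 264.2, 77.5]
eef_rot: [3.142, -0.0, 0.926]
wrist_force: [-0.9, 0.7, 0.6]
finger_gap: 26.1
```

Request:
play_rows(commands=[{"x": 0, "y": 0, "z": -0.005, "wx": 0, "wy": 0, "wz": 0, "grip": 0.15}, {"x": 0, "y": 0, "z": -0.01, "wx": 0, "wy": 0, "wz": 0, "grip": 0.15}, {"x": 0, "y": 0, "z": -0.015, "wx": 0, "wy": 0, "wz": 0, "grip": 0.15}, {"x": 0, "y": 0, "z": -0.02, "wx": 0, "wy": 0, "wz": 0, "grip": 0.15}, {"x": 0, "y": 0, "z": -0.02, "wx": 0, "wy": 0, "wz": 0, "grip": 0.15}, {"x": 0, "y": 0, "z": -0.02, "wx": 0, "wy": 0, "wz": 0, "grip": 0.15}, {"x": 0, "y": 0, "z": -0.02, "wx": 0, "wy": 0, "wz": 0, "grip": 0.15}, {"x": 0, "y": 0, "z": -0.02, "wx": 0, "wy": 0, "wz": 0, "grip": 0.15}, {"x": 0, "y": 0, "z": -0.02, "wx": 0, "wy": 0, "wz": 0, "grip": 0.15}])

```text
clock: 14.02
eef_pos: [500.6, 264.1, 229.3]
eef_rot: [3.141, -0.001, 0.926]
wrist_force: [0.2, -0.3, -0.7]
finger_gap: 25.5
```

```bash
python3 - <<'E'
from h import *
np.set_printoptions(precision=2,suppress=True)
p,d=manip.camera("scene")
np.savez("scene4.npz",p=p,d=d)
cv2.imwrite("pics/scene4.png",cv2.resize(p[200:350,220:400],None,fx=4,fy=4,interpolation=2)[:,:,::-1])
# face orientation / spot from stored views with tote home (top3 & scene2)
T=np.load("top3.npz");t,dt=T["p"],T["d"];S=np.load("scene2.npz");s,ds=S["p"],S["d"]
P=pts("top",dt);Q=pts("scene",ds)
def cen(p,guess):
    h=cv2.cvtColor(p,cv2.COLOR_RGB2HSV);m=(((h[...,0]<12)|(h[...,0]>170))&(h[...,1]>50)&(h[...,2]>120)).astype(np.uint8)
    k=np.zeros_like(m);u,v=guess;k[v-9:v+10,u-9:u+10]=1;m&=k
    vv,uu=np.nonzero(m);e=cv2.fitEllipse(cv2.convexHull(np.c_[uu,vv].astype(np.int32)));return e,len(vv)
et=cen(t,(490,246));es=cen(s,(410,167));print(et,es)
print(tri(et[0][0],es[0][0]))
for n,PP,h,e,r in(("top",P,t,et,9),("scene",Q,s,es,8)):
    u,v=np.round(e[0][0]).astype(int);g=PP[v-r:v+r+1,u-r:u+r+1].reshape(-1,3)
    g=g[(abs(g[:,2]-86)<12)]
    for _ in range(6):
        c0=np.median(g,0) if _==0 else g.mean(0);n_=np.linalg.svd(g-c0)[2][2];n_*=np.sign(n_[2]);res=(g-c0)@n_;g=g[abs(res)<max(1.0,2*res.std())]
    print(n,len(g),n_,"tilt",np.degrees(np.arccos(n_[2])),"az",np.degrees(np.arctan2(n_[1],n_[0])),res.std())
    c,dd=ray(n,e[0][0]);k=((c0-c)@n_)/(dd[0]@n_);print("spot on face",c+k*dd[0])
E
```

```text
(((489.650146484375, 245.1014404296875), (8.169483184814453, 9.200394630432129), 64.5557861328125), 37) (((409.7396545410156, 167.0189666748047), (4.040461540222168, 6.740021228790283), 116.90828704833984), 13)
(array([ 549.34, -309.51,   85.67]), [np.float64(0.5824738511247471), np.float64(0.5824738511245011)])
top 314 [-0.34  0.04  0.94] tilt 19.953771613807632 az 173.48939015618367 1.3419417570013494
spot on face [ 550.   -309.6    84.96]
scene 220 [-0.34  0.05  0.94] tilt 19.79293184398653 az 172.2832636257569 1.1517180286044122
spot on face [ 549.25 -310.98   84.99]
```

View pics/scene4.png

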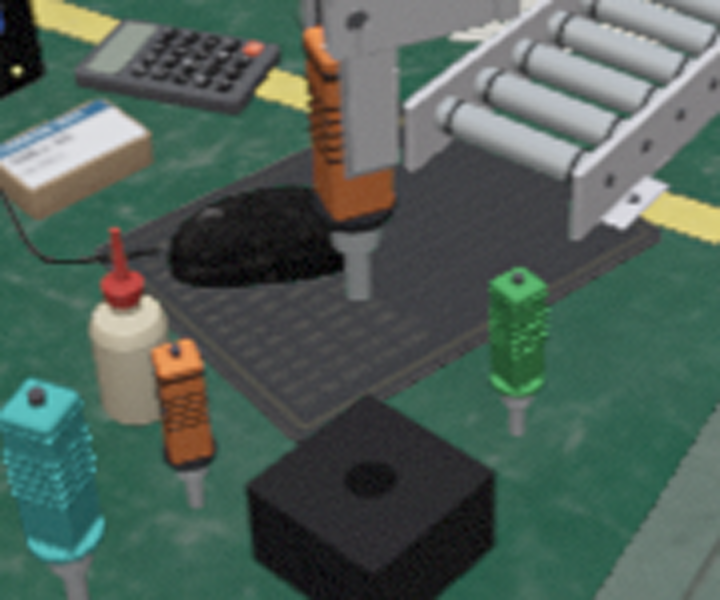

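```bash
python3 - <<'E'
from h import *
np.set_printoptions(precision=2,suppress=True)
p=np.load("scene4.npz")["p"]
cv2.imwrite("pics/nose4.png",cv2.resize(p[250:280,290:330],None,fx=16,fy=16,interpolation=cv2.INTER_NEAREST)[:,:,::-1])
C=np.array([500.6,264.1,156.9])
print("pred",proj("scene",C))
th=np.linspace(0,2*np.pi,60);q=proj("scene",C+5*np.c_[np.cos(th),np.sin(th),0*th]);print("ellipse u",q[:,0].min(),q[:,0].max(),"v",q[:,1].min(),q[:,1].max())
print("spot pred scene",proj("scene",[549.6,-310,85]),"top",proj("top",[549.6,-310,85]))
E
```

```text
pred [[309.49 273.06]]
ellipse u 306.47805540292586 312.50919276236834 v 271.1180010101569 275.01881785387906
spot pred scene [[409.48 167.13]] top [[489.84 245.27]]
```

View pics/nose4.png

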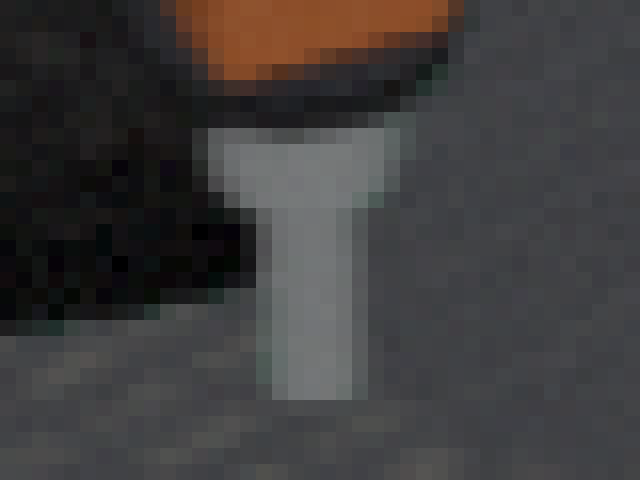

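The nose crop shows the steel nose hanging clear, its end at scene pixel (309.0,274.5). That is within 0.5 px of the prediction from the arm pose. Moving over to the housing.

Request:
play_rows(commands=[{"x": -0.015, "y": 0.0118, "z": 0, "wx": 0, "wy": 0, "wz": 0, "grip": 0.15}, {"x": -0.028, "y": 0.0222, "z": 0, "wx": 0, "wy": 0, "wz": 0, "grip": 0.15}, {"x": -0.028, "y": 0.0222, "z": 0, "wx": 0, "wy": 0, "wz": 0, "grip": 0.15}, {"x": -0.028, "y": 0.0222, "z": 0, "wx": 0, "wy": 0, "wz": 0, "grip": 0.15}, {"x": -0.028, "y": 0.0222, "z": 0, "wx": 0, "wy": 0, "wz": 0, "grip": 0.15}, {"x": -0.028, "y": 0.0222, "z": 0, "wx": 0, "wy": 0, "wz": 0, "grip": 0.15}, {"x": -0.028, "y": 0.0222, "z": 0, "wx": 0, "wy": 0, "wz": 0, "grip": 0.15}, {"x": -0.028, "y": 0.0222, "z": 0, "wx": 0, "wy": 0, "wz": 0, "grip": 0.15}, {"x": -0.028, "y": 0.0222, "z": 0, "wx": 0, "wy": 0, "wz": 0, "grip": 0.15}, {"x": -0.028, "y": 0.0222, "z": 0, "wx": 0, "wy": 0, "wz": 0, "grip": 0.15}, {"x": -0.028, "y": 0.0222, "z": 0, "wx": 0, "wy": 0, "wz": 0, "grip": 0.15}, {"x": -0.028, "y": 0.0222, "z": 0, "wx": 0, "wy": 0, "wz": 0, "grip": 0.15}, {"x": -0.028, "y": 0.0222, "z": 0, "wx": 0, "wy": 0, "wz": 0, "grip": 0.15}, {"x": -0.028, "y": 0.0222, "z": 0, "wx": 0, "wy": 0, "wz": 0, "grip": 0.15}, {"x": -0.028, "y": 0.0222, "z": 0, "wx": 0, "wy": 0, "wz": 0, "grip": 0.15}, {"x": -0.028, "y": 0.0222, "z": 0, "wx": 0, "wy": 0, "wz": 0, "grip": 0.15}, {"x": -0.012, "y": 0.0095, "z": 0, "wx": 0, "wy": 0, "wz": 0, "grip": 0.15}])

```text
clock: 16.2
eef_pos: [513.8, -307.9, 226.5]
eef_rot: [-3.14, 0.0, 0.924]
wrist_force: [-0.5, 1.1, -1.7]
finger_gap: 25.8
```

Request:
play_rows(commands=[{"x": 0, "y": 0, "z": 0, "wx": -4.3, "wy": 2.55, "wz": 0, "grip": 0.15}, {"x": 0, "y": 0, "z": 0, "wx": -4.3, "wy": 2.55, "wz": 0, "grip": 0.15}, {"x": 0, "y": 0, "z": 0, "wx": -4.3, "wy": 2.55, "wz": 0, "grip": 0.15}, {"x": 0, "y": 0, "z": 0, "wx": -4.3, "wy": 2.55, "wz": 0, "grip": 0.15}, {"x": 0, "y": 0, "z": 0, "wx": 0, "wy": 0, "wz": 0, "grip": 0.15}])

```text
clock: 16.82
eef_pos: [513.9, -305.7, 227.1]
eef_rot: [2.839, -0.175, 0.952]
wrist_force: [-0.1, -0.2, -1.3]
finger_gap: 25.8
```

```bash
cat > rel.py <<'E'
from h import *
from scipy.spatial.transform import Rotation as Ro
np.set_printoptions(precision=4,suppress=True)
import sys
spot=np.array([float(a) for a in sys.argv[1].split(",")]); so=float(sys.argv[2])
az=np.radians(173.7);n=np.array([np.sin(np.radians(20))*np.cos(az),np.sin(np.radians(20))*np.sin(az),np.cos(np.radians(20))])
s=manip.read_state();R=Ro.from_euler("xyz",s["eef_rot"]).as_matrix();p=s["eef_pos"]
print("pos",p,"rot",s["eef_rot"],"F",s["wrist_force"],"clk",s["clock"],"gap",s["finger_gap"])
print("R ",R.tolist())
z=R[:,2];print("tilt err deg",np.degrees(np.arccos(-z@n)))
ax=np.cross(z,-n);a=np.degrees(np.arcsin(np.linalg.norm(ax)));print("turn tool deg",R.T@(ax/np.linalg.norm(ax)*a))
nose=p+72.4*z;print("nose",nose,"height over face",(nose-spot)@n)
tgt=spot+n*(72.4+so);print("shift tool m (present axes)",R.T@(tgt-p)/1000, "nose lateral world",(nose-spot)-((nose-spot)@n)*n)
E
python3 rel.py 549.6,-310,85 30
```

```text
pos [ 513.8719 -305.7103  227.1452] rot [ 2.8395 -0.1751  0.9517] F [-0.1044 -0.2392 -1.3167] clk 16.825 gap 25.817930733421427
R  [[0.5713904143884652, 0.747468155459437, 0.3388279075268814], [0.8019737166932303, -0.5962009097192773, -0.03718377311613921], [0.17421582040166314, 0.2929775278480806, -0.9401132996069157]]
tilt err deg 0.0717311838824769
turn tool deg [-0.0672  0.0251 -0.    ]
nose [ 538.4031 -308.4024  159.081 ] height over face 73.47973335989298
shift tool m (present axes) [-0.0078 -0.0125  0.0435] nose lateral world [13.7828 -1.1602  5.0326]
```

Request:
play_rows(commands=[{"x": -0.004, "y": -0.0065, "z": 0.01, "wx": 0, "wy": 0, "wz": 0, "grip": 0.15}, {"x": -0.0038, "y": -0.006, "z": 0.012, "wx": 0, "wy": 0, "wz": 0, "grip": 0.15}, {"x": 0, "y": 0, "z": 0.012, "wx": 0, "wy": 0, "wz": 0, "grip": 0.15}, {"x": 0, "y": 0, "z": 0.0095, "wx": 0, "wy": 0, "wz": 0, "grip": 0.15}, {"x": 0, "y": 0, "z": 0, "wx": 0, "wy": 0, "wz": 0, "grip": 0.15}])

```text
clock: 17.45
eef_pos: [516.1, -306.3, 180.5]
eef_rot: [2.84, -0.175, 0.953]
wrist_force: [-0.6, -0.2, -0.1]
finger_gap: 26.1
```

```bash
python3 rel.py 549.6,-310,85 10; python3 - <<'E'
from h import *
p,d=manip.camera("scene");np.savez("scene5.npz",p=p,d=d)
cv2.imwrite("pics/scene5.png",cv2.resize(p[140:190,380:440],None,fx=12,fy=12,interpolation=cv2.INTER_CUBIC)[:,:,::-1])
p,d=manip.camera("top");np.savez("top5.npz",p=p,d=d)
cv2.imwrite("pics/top5.png",cv2.resize(p[200:290,430:550],None,fx=6,fy=6,interpolation=2)[:,:,::-1])
E
```

```text
pos [ 516.1256 -306.2705  180.4984] rot [ 2.8399 -0.1754  0.9526] F [-0.57   -0.2246 -0.1215] clk 17.45 gap 26.087106275590873
R  [[0.5706534912764163, 0.7480725509043306, 0.3387359612995424], [0.8024391305384478, -0.5956194993859174, -0.036453446091819997], [0.17448792128607968, 0.2926172765486638, -0.9401750341242348]]
tilt err deg 0.09723139475383098
turn tool deg [-0.0971 -0.0049 -0.    ]
nose [ 540.6501 -308.9098  112.4297] height over face 28.858971355583346
shift tool m (present axes) [-0.0005 -0.0008  0.0189] nose lateral world [0.8609 0.0071 0.3112]
```

View pics/scene5.png

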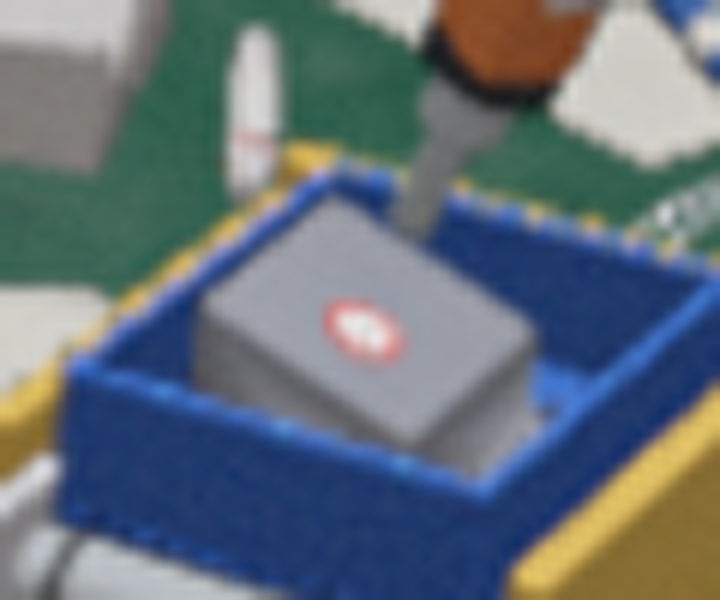

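View pics/top5.png

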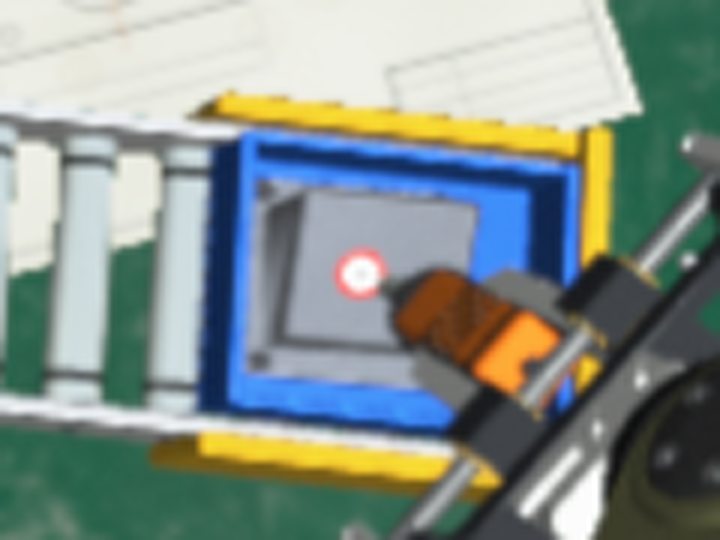

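Both views show the nose approaching. In the top crop the ring is at (360,274) and the nose tip just right of it at (385,285). In the scene crop the nose is at (413,235) and the ring at (363,332). I'll go closer and compare again.

Request:
play_rows(commands=[{"x": -0.0005, "y": -0.0008, "z": 0.008, "wx": 0, "wy": 0, "wz": 0, "grip": 0.15}, {"x": 0, "y": 0, "z": 0.008, "wx": 0, "wy": 0, "wz": 0, "grip": 0.15}, {"x": 0, "y": 0, "z": 0.007, "wx": 0, "wy": 0, "wz": 0, "grip": 0.15}, {"x": 0, "y": 0, "z": 0, "wx": 0, "wy": 0, "wz": 0, "grip": 0.15}])

```text
clock: 18.05
eef_pos: [522.9, -307.1, 158.8]
eef_rot: [2.839, -0.175, 0.952]
wrist_force: [0.8, -0.3, -2.0]
finger_gap: 26.0
```

```bash
python3 rel.py 549.6,-310,85 0; python3 - <<'E'
from h import *
from scipy.spatial.transform import Rotation as Ro
np.set_printoptions(precision=2,suppress=True)
s=manip.read_state();R=Ro.from_euler("xyz",s["eef_rot"]).as_matrix();p0=s["eef_pos"]
C=p0+72.4*R[:,2]; th=np.linspace(0,2*np.pi,13)
for n,b,f in(("scene",(150,185,390,432),16),("top",(225,265,465,513),14)):
    p,d=manip.camera(n);np.savez(f"{n}6.npz",p=p,d=d)
    im=cv2.resize(p[b[0]:b[1],b[2]:b[3]],None,fx=f,fy=f,interpolation=cv2.INTER_CUBIC)[:,:,::-1].copy()
    q=proj(n,C+5*(np.outer(np.cos(th),R[:,0])+np.outer(np.sin(th),R[:,1])))
    for c in q: cv2.circle(im,tuple(int(x) for x in ((c-[b[2],b[0]]+.5)*f-.5)),2,(0,255,255),-1)
    c=proj(n,C)[0];print(n,"pred nose",c)
    cv2.imwrite(f"pics/{n}6.png",im)
E
```

```text
pos [ 522.8818 -307.1279  158.8243] rot [ 2.8394 -0.1754  0.9524] F [ 0.7959 -0.3024 -1.9587] clk 18.05 gap 26.04526280241267
R  [[0.5708008591433531, 0.7478160526414434, 0.33905387567904255], [0.8023294573744447, -0.5957491243102888, -0.03674809808347712], [0.17451023187893275, 0.2930087580522016, -0.9400489597219217]]
tilt err deg 0.07137593246480822
turn tool deg [-0.0713 -0.003  -0.    ]
nose [ 547.4293 -309.7884   90.7647] height over face 6.16295082584236
shift tool m (present axes) [ 0.0001 -0.      0.0062] nose lateral world [-0.0755 -0.0197 -0.0265]
scene pred nose [410.39 165.4 ]
top pred nose [490.81 245.86]
```

View pics/scene6.png

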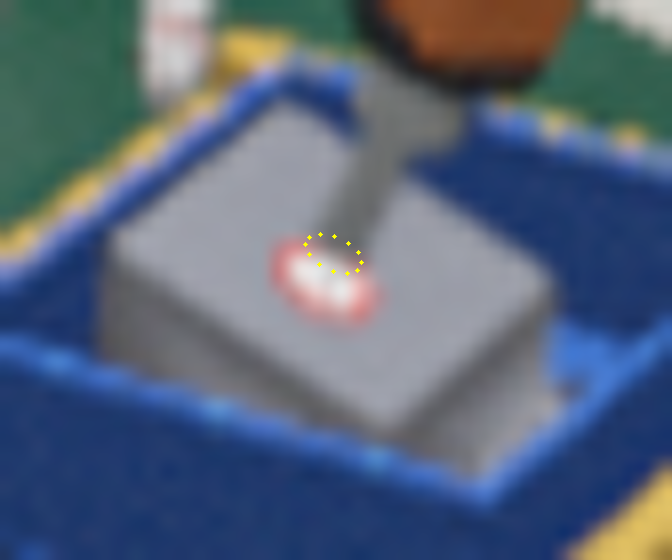

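View pics/top6.png

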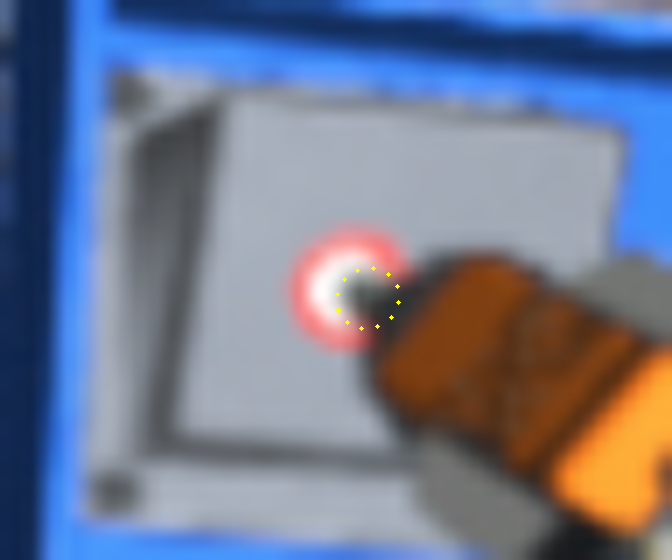

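In both crops the predicted nose outline (yellow) sits on the real nose. The ring centre is at scene (409.8,167.3) and top (489.6,245.25), within 0.4 px of where I aim. Advancing slowly to touch.

Request:
play_rows(commands=[{"x": 0, "y": 0, "z": 0.002, "wx": 0, "wy": 0, "wz": 0, "grip": 0.15}, {"x": 0, "y": 0, "z": 0.002, "wx": 0, "wy": 0, "wz": 0, "grip": 0.15}, {"x": 0, "y": 0, "z": 0, "wx": 0, "wy": 0, "wz": 0, "grip": 0.15}])

```text
clock: 18.52
eef_pos: [524.3, -307.4, 155.7]
eef_rot: [2.838, -0.175, 0.953]
wrist_force: [-0.5, -1.3, -1.0]
finger_gap: 25.4
```

Request:
play_rows(commands=[{"x": 0, "y": 0, "z": 0.001, "wx": 0, "wy": 0, "wz": 0, "grip": 0.15}, {"x": 0, "y": 0, "z": 0, "wx": 0, "wy": 0, "wz": 0, "grip": 0.15}])

```text
clock: 18.77
eef_pos: [524.6, -307.5, 154.8]
eef_rot: [2.838, -0.175, 0.953]
wrist_force: [-0.3, 0.5, -0.6]
finger_gap: 26.0
```

Request:
play_rows(commands=[{"x": 0, "y": 0, "z": 0.001, "wx": 0, "wy": 0, "wz": 0, "grip": 0.15}, {"x": 0, "y": 0, "z": 0, "wx": 0, "wy": 0, "wz": 0, "grip": 0.15}])

```text
clock: 19.02
eef_pos: [525.0, -307.5, 153.9]
eef_rot: [2.838, -0.175, 0.953]
wrist_force: [-0.1, 0.8, -1.4]
finger_gap: 26.2
```

Request:
play_rows(commands=[{"x": 0, "y": 0, "z": 0.001, "wx": 0, "wy": 0, "wz": 0, "grip": 0.15}, {"x": 0, "y": 0, "z": 0, "wx": 0, "wy": 0, "wz": 0, "grip": 0.15}])

```text
clock: 19.27
eef_pos: [525.3, -307.5, 153.0]
eef_rot: [2.838, -0.175, 0.953]
wrist_force: [-0.2, 0.3, -0.5]
finger_gap: 26.0
```

Request:
play_rows(commands=[{"x": 0, "y": 0, "z": 0.001, "wx": 0, "wy": 0, "wz": 0, "grip": 0.15}, {"x": 0, "y": 0, "z": 0, "wx": 0, "wy": 0, "wz": 0, "grip": 0.15}])

```text
clock: 19.52
eef_pos: [525.7, -307.6, 152.2]
eef_rot: [2.838, -0.175, 0.953]
wrist_force: [-1.3, -0.7, -0.0]
finger_gap: 25.9
```

Request:
play_rows(commands=[{"x": 0, "y": 0, "z": 0.001, "wx": 0, "wy": 0, "wz": 0, "grip": 0.15}, {"x": 0, "y": 0, "z": 0, "wx": 0, "wy": 0, "wz": 0, "grip": 0.15}])

```text
clock: 19.77
eef_pos: [526.1, -307.7, 151.2]
eef_rot: [2.838, -0.175, 0.953]
wrist_force: [-1.7, 1.1, 2.0]
finger_gap: 26.1
```

Request:
play_rows(commands=[{"x": 0, "y": 0, "z": 0.001, "wx": 0, "wy": 0, "wz": 0, "grip": 0.15}, {"x": 0, "y": 0, "z": 0, "wx": 0, "wy": 0, "wz": 0, "grip": 0.15}])

```text
clock: 20.02
eef_pos: [526.4, -307.7, 150.2]
eef_rot: [2.838, -0.175, 0.953]
wrist_force: [-2.4, -0.7, 2.7]
finger_gap: 25.9
```

```bash
cat > chk.py <<'E'
import sys
from h import *
from scipy.spatial.transform import Rotation as Ro
np.set_printoptions(precision=2,suppress=True)
tag=sys.argv[1]
F=[];M=[]
def rd():
    s=manip.read_state();F.append(s["wrist_force"]);M.append(s["moment"]);return s
s=rd();R=Ro.from_euler("xyz",s["eef_rot"]).as_matrix();p0=s["eef_pos"]
C=p0+72.4*R[:,2]; th=np.linspace(0,2*np.pi,13)
for n,b,f in(("scene",(150,185,390,432),16),("top",(225,265,465,513),14)):
    p,d=manip.camera(n);rd();np.savez(f"{n}{tag}.npz",p=p,d=d)
    im=cv2.resize(p[b[0]:b[1],b[2]:b[3]],None,fx=f,fy=f,interpolation=cv2.INTER_CUBIC)[:,:,::-1].copy()
    cv2.imwrite(f"pics/{n}{tag}.png",im)
for i in range(4): manip.camera("top");rd()
F=np.array(F);print("F",F.mean(0),"Fn",-(F@R[:,2]),"mean",-(F.mean(0)@R[:,2]),"M",np.mean(M,0)); print(s["clock"],p0,"nose nominal",C)
E
python3 chk.py 7
```

```text
F [-1.27  0.04  2.59] Fn [3.32 3.14 2.14 2.63 3.18 2.71 2.96] mean 2.8707807388326856 M [ 0.05  0.18 -0.  ]
20.025 [ 526.39 -307.68  150.22] nose nominal [ 551.01 -310.39   82.19]
```

View pics/scene7.png

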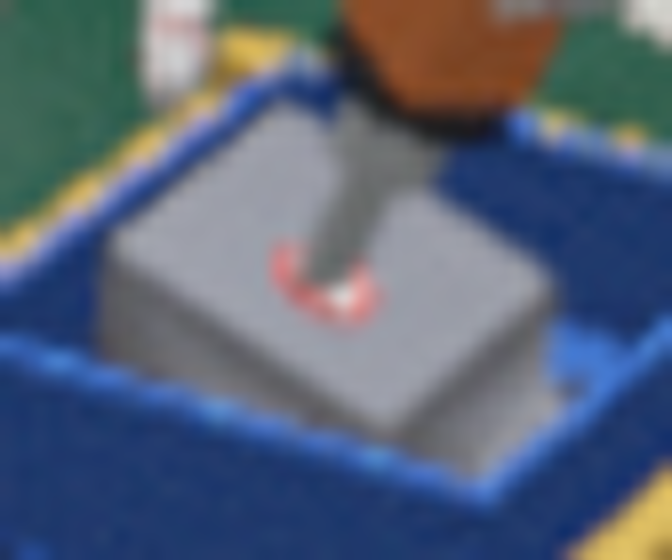

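View pics/top7.png

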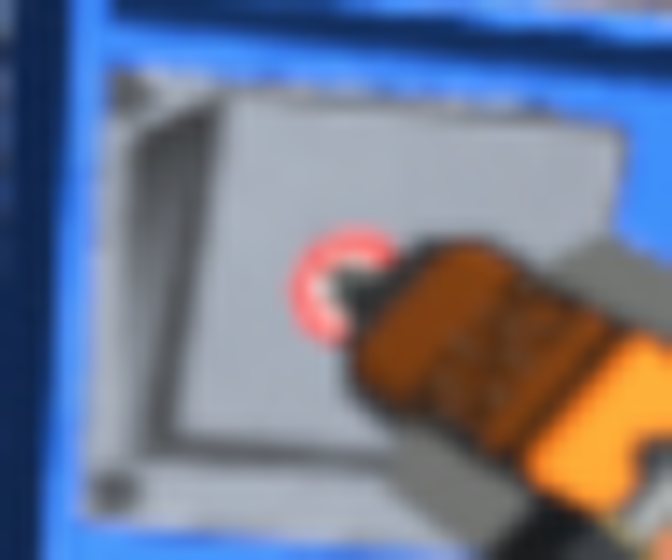

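```bash
python3 - <<'E'
from h import *
from scipy.spatial.transform import Rotation as Ro
np.set_printoptions(precision=2,suppress=True)
s=manip.read_state();R=Ro.from_euler("xyz",s["eef_rot"]).as_matrix();th=np.linspace(0,2*np.pi,25)
az=np.radians(173.7);n_=np.array([np.sin(np.radians(20))*np.cos(az),np.sin(np.radians(20))*np.sin(az),np.cos(np.radians(20))])
spot=np.array([549.6,-310,85]);C=s["eef_pos"]+72.4*R[:,2];C=C-((C-spot)@n_)*n_
print(C)
out=[]
for n,bg,b in(("scene","scene2",(156,176,400,420)),("top","top3",(235,255,480,500))):
    f=18;a=np.load(f"{n}7.npz")["p"].astype(int);g=np.load(bg+".npz")["p"].astype(int)
    row=[]
    for im in(g,a):
        im=cv2.resize(im[b[0]:b[1],b[2]:b[3]].astype(np.uint8),None,fx=f,fy=f,interpolation=cv2.INTER_NEAREST)[:,:,::-1].copy()
        for c0,r,col in((C,5,(0,255,255)),(spot,9,(0,255,0))):
            q=proj(n,c0+r*(np.outer(np.cos(th),R[:,0])+np.outer(np.sin(th),R[:,1])))
            for c in q: cv2.circle(im,tuple(int(x) for x in ((c-[b[2],b[0]]+.5)*f)),1,col,-1)
        row.append(im)
    out.append(np.hstack(row))
cv2.imwrite("pics/cmp7.png",cv2.resize(np.vstack(out),(590,590)))
E
```

```text
[ 549.94 -310.28   85.13]
```

View pics/cmp7.png

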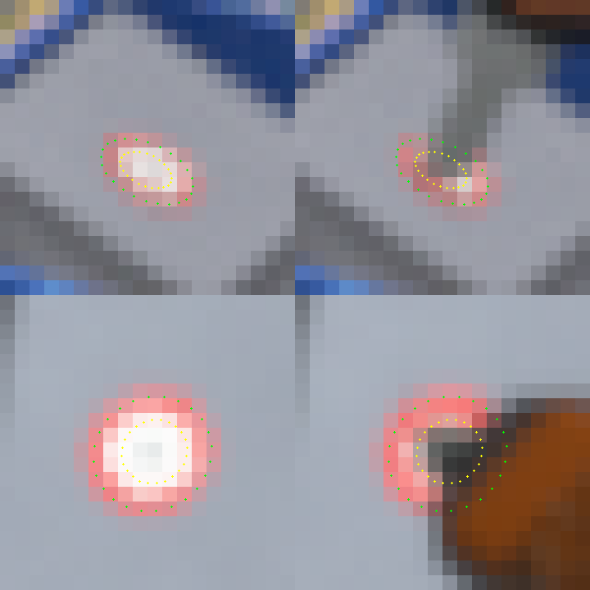

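```bash
python3 - <<'E'
from h import *
np.set_printoptions(precision=2,suppress=True,linewidth=200)
for n,bg,b in(("scene","scene2",(160,172,404,418)),("top","top3",(238,254,483,498))):
    a=np.load(f"{n}7.npz")["p"].astype(int)[...,1];g=np.load(bg+".npz")["p"].astype(int)[...,1]
    print(n,"cols",b[2],"rows",b[0]);print("bg\n",g[b[0]:b[1],b[2]:b[3]]);print("now\n",a[b[0]:b[1],b[2]:b[3]])
E
```

```text
scene cols 404 rows 160
bg
 [[157 158 155 156 156 156 157 157 152 141 109  73  62  56]
 [159 157 156 157 155 157 154 156 157 156 144 123  92  66]
 [159 159 156 156 156 156 156 155 157 157 155 151 141 109]
 [160 159 156 155 157 156 155 156 156 153 157 159 154 146]
 [160 159 158 158 154 154 153 154 155 156 155 157 158 158]
 [159 158 157 137 143 152 148 152 154 156 156 157 157 159]
 [160 158 156 133 200 217 213 180 151 155 158 157 158 157]
 [161 160 157 134 189 225 217 217 176 158 156 155 156 157]
 [161 161 159 148 143 185 201 223 172 144 155 156 157 155]
 [156 160 160 159 148 148 153 165 136 147 156 155 157 156]
 [131 150 159 159 158 155 147 147 147 155 157 157 157 157]
 [100 120 140 154 159 158 158 157 158 158 157 158 158 158]]
now
 [[155 159 156 158 157 158 151 128 112 111 111 111 103  82]
 [159 157 157 156 156 156 152 126 108 109 109 114 105  73]
 [158 157 157 156 158 154 141 116 108 109 129 142 140 111]
 [159 161 156 157 159 149 127 110 107 116 147 156 158 147]
 [159 160 160 159 158 141 115 109 109 130 152 157 157 157]
 [158 160 158 141 147 127 112 106 114 146 156 157 158 160]
 [16
[... 1699 characters left out ...]
8  77]
 [176 175 172 151 122 139 151 161 143  96  78  67  53  57  64]
 [176 174 167 136 144 137 114 116 110  80  56  55  59  62  64]
 [174 173 158 128 178 162  99  74  66  56  53  58  62  64  64]
 [174 173 160 126 158 158 103  57  50  53  58  61  63  64  63]
 [173 173 168 137 142 169 131  67  53  56  61  63  63  63  63]
 [174 173 171 152 130 143 119  70  58  60  62  63  63  64  64]
 [173 173 173 171 159 137  93  56  59  63  62  62  62  61  63]
 [173 174 174 174 173 165 116  61  58  62  61  62  60  53  54]
 [174 173 174 173 173 168 120  58  53  57  60  59  54  57  56]
 [174 173 173 173 173 168 127  71  51  52  55  52  49  58  59]
 [174 172 174 173 172 169 145 101  64  52  48  46  44  53  58]]
```

Touching: mean force is about 2.9 N. The nose is within about 1 mm of the ring centre in both views. I'll back off 5 mm for a clean force zero, trim 0.6 mm, then press again in measured steps.

Request:
play_rows(commands=[{"x": 0, "y": 0, "z": -0.003, "wx": 0, "wy": 0, "wz": 0, "grip": 0.15}, {"x": 0.0002, "y": -0.0006, "z": -0.002, "wx": 0, "wy": 0, "wz": 0, "grip": 0.15}, {"x": 0, "y": 0, "z": 0, "wx": 0, "wy": 0, "wz": 0, "grip": 0.15}])

```text
clock: 20.7
eef_pos: [524.2, -306.8, 154.7]
eef_rot: [2.838, -0.175, 0.953]
wrist_force: [0.4, -0.3, -0.5]
finger_gap: 25.8
```

```bash
cat > f.py <<'E'
from h import *
from scipy.spatial.transform import Rotation as Ro
np.set_printoptions(precision=2,suppress=True)
F=[];M=[];Z=[]
for i in range(10):
    s=manip.read_state();R=Ro.from_euler("xyz",s["eef_rot"]).as_matrix();F.append(s["wrist_force"]);M.append(s["moment"]);Z.append(s["eef_pos"]); manip.camera("top")
F=np.array(F);Fn=-(F@R[:,2]);print("pos",np.mean(Z,0),"depth along tool z",np.mean(Z,0)@R[:,2],"Fn %.2f +- %.2f"%(Fn.mean(),Fn.std()/10**.5),"M",np.mean(M,0),s["clock"],s["eef_rot"])
E
python3 f.py
```

```text
pos [ 524.26 -306.9   154.64] depth along tool z 44.34735579320355 Fn -1.07 +- 0.11 M [-0.01  0.18  0.  ] 21.15 [ 2.84 -0.18  0.95]
```

Request:
play_rows(commands=[{"x": 0, "y": 0, "z": 0.002, "wx": 0, "wy": 0, "wz": 0, "grip": 0.15}, {"x": 0, "y": 0, "z": 0, "wx": 0, "wy": 0, "wz": 0, "grip": 0.15}])

```text
clock: 21.45
eef_pos: [524.9, -307.0, 152.6]
eef_rot: [2.839, -0.175, 0.953]
wrist_force: [0.1, -0.9, -0.3]
finger_gap: 25.9
```

```bash
python3 f.py
```

```text
pos [ 524.98 -307.02  152.84] depth along tool z 46.32424569227007 Fn -0.94 +- 0.15 M [-0.02  0.19  0.  ] 21.9 [ 2.84 -0.18  0.95]
```

Request:
play_rows(commands=[{"x": 0, "y": 0, "z": 0.001, "wx": 0, "wy": 0, "wz": 0, "grip": 0.15}, {"x": 0, "y": 0, "z": 0, "wx": 0, "wy": 0, "wz": 0, "grip": 0.15}])

```text
clock: 22.2
eef_pos: [525.4, -307.1, 152.0]
eef_rot: [2.838, -0.175, 0.953]
wrist_force: [-0.7, -0.3, 0.5]
finger_gap: 25.5
```

```bash
python3 f.py
```

```text
pos [ 525.37 -307.1   152.04] depth along tool z 47.272409991595964 Fn 1.18 +- 0.15 M [0.02 0.17 0.02] 22.65 [ 2.84 -0.18  0.95]
```

Request:
play_rows(commands=[{"x": 0, "y": 0, "z": 0.001, "wx": 0, "wy": 0, "wz": 0, "grip": 0.15}, {"x": 0, "y": 0, "z": 0, "wx": 0, "wy": 0, "wz": 0, "grip": 0.15}])

```text
clock: 22.95
eef_pos: [525.7, -307.1, 151.0]
eef_rot: [2.838, -0.175, 0.953]
wrist_force: [-0.3, -0.9, 2.6]
finger_gap: 25.6
```

```bash
python3 f.py
```

```text
pos [ 525.71 -307.14  151.05] depth along tool z 48.35530293933027 Fn 1.74 +- 0.19 M [-0.03  0.05 -0.01] 23.4 [ 2.84 -0.18  0.95]
```

The force steps are clear: zero reads -1.0 N and contact is at depth about 46.9 mm. I need 3.5 mm more.

Request:
play_rows(commands=[{"x": 0, "y": 0, "z": 0.0005, "wx": 0, "wy": 0, "wz": 0, "grip": 0.15}, {"x": 0, "y": 0, "z": 0.0005, "wx": 0, "wy": 0, "wz": 0, "grip": 0.15}, {"x": 0, "y": 0, "z": 0.0005, "wx": 0, "wy": 0, "wz": 0, "grip": 0.15}, {"x": 0, "y": 0, "z": 0.0005, "wx": 0, "wy": 0, "wz": 0, "grip": 0.15}, {"x": 0, "y": 0, "z": 0.0005, "wx": 0, "wy": 0, "wz": 0, "grip": 0.15}, {"x": 0, "y": 0, "z": 0.0005, "wx": 0, "wy": 0, "wz": 0, "grip": 0.15}, {"x": 0, "y": 0, "z": 0.0005, "wx": 0, "wy": 0, "wz": 0, "grip": 0.15}, {"x": 0, "y": 0, "z": 0, "wx": 0, "wy": 0, "wz": 0, "grip": 0.15}])

```text
clock: 24.45
eef_pos: [526.9, -307.2, 147.7]
eef_rot: [2.838, -0.175, 0.953]
wrist_force: [-1.2, 0.0, 3.0]
finger_gap: 25.5
```

```bash
python3 f.py; python3 chk.py 8;python3 rel.py 549.6,-310,85 0
```

```text
pos [ 526.89 -307.25  147.75] depth along tool z 51.81240419680151 Fn 3.39 +- 0.14 M [-0.07 -0.07 -0.01] 24.9 [ 2.84 -0.18  0.95]
F [-0.41 -0.15  3.62] Fn [3.18 4.09 3.69 3.38 2.97 3.26 4.17] mean 3.5350527221490955 M [-0.08 -0.13 -0.04]
24.95 [ 526.92 -307.23  147.76] nose nominal [ 551.54 -309.95   79.72]
pos [ 526.8762 -307.2533  147.7492] rot [ 2.8381 -0.1753  0.9526] F [-0.4748  0.9457  4.228 ] clk 25.25 gap 25.66049168784897
R  [[0.570704922518932, 0.7474616183827096, 0.33999561829141317], [0.8024134166656764, -0.5955867162268136, -0.03753894256736959], [0.17443795506590626, 0.2942407050339253, -0.9396775017704548]]
tilt err deg 0.0025386625944359025
turn tool deg [ 0.0023 -0.0011 -0.    ]
nose [ 551.4919 -309.9711   79.7166] height over face -5.60687603442552
shift tool m (present axes) [-0.0002  0.0002 -0.0056] nose lateral world [-0.0142  0.2393 -0.0147]
```

```bash
python3 - <<'E'
from h import *
np.set_printoptions(precision=2,suppress=True)
t=np.load("top8.npz");s=np.load("scene8.npz")
cv2.imwrite("pics/full8.png",s["p"][...,::-1])
a=cv2.imread("pics/scene8.png");b=cv2.imread("pics/top8.png")
b=cv2.resize(b,(a.shape[1],a.shape[0]));cv2.imwrite("pics/both8.png",cv2.resize(np.hstack([a,b]),(800,333)))
P=pts("top",t["d"]);h=cv2.cvtColor(t["p"],cv2.COLOR_RGB2HSV)
a=np.radians(84.0);ev=np.array([np.cos(a),np.sin(a)])
m=(h[...,0]>100)&(h[...,0]<125)&(h[...,1]>120)&(P[...,0]>400)&(P[...,0]<650)&(P[...,2]>76)&(P[...,2]<84)&(P[...,1]<50)&(P[...,1]>-450)
v=P[m][:,:2]@ev;print("tote v",v.min(),v.max(),"(before -334.7 -203.9)")
E
```

```text
tote v -333.30610537607043 -204.33449056145554 (before -334.7 -203.9)
```

View pics/both8.png

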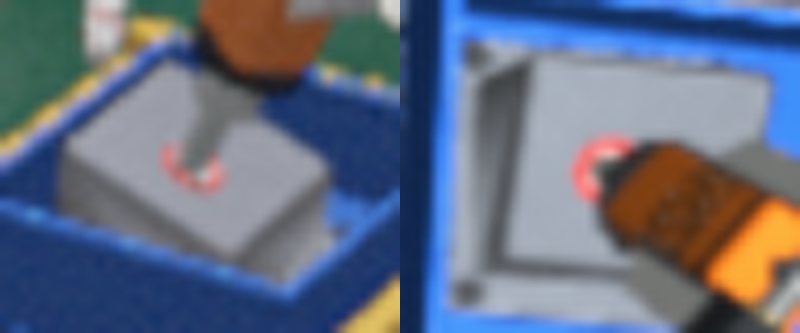

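View pics/full8.png

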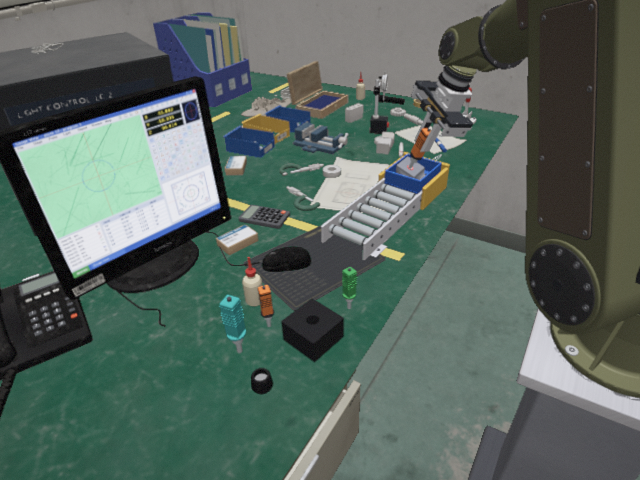

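The crops show the nose on the spot with the ring around it. Force above zero is about 4.5 N, which is half travel. The bottle at (252,285) and loupe at (261,380) are where they started, and the tote is still home. Handing in.

```bash
python3 -c "
from cell import manip
print(manip.sign_off()); s=manip.read_state(); print(s['clock'],s['wrist_force'],s['eef_pos'])"
```

```text
the job is handed in; nothing more can be done
None
the job is handed in; nothing more can be done
```

I pushed the tote home and am holding the orange probe on the red-ringed spot, about half its travel in. I handed the job in at about 25 s of the 61 s; no verdict is reported.

- **Tote:** I pushed it along the rollers with both fingertips until it met a firm stop at about 29 N. The camera then put its centre at y ≈ -129.8 mm in the track frame. With the probe pressing, it had not moved beyond measurement noise (about 1.5 mm or less).
- **Probe:** I took the larger orange probe straight up out of its stand. In the last scene picture the oil bottle and loupe are where they started.
- **Press:** Force rose to about 4.5 N above its free reading, roughly 4.9 mm past first touch. The arm's pose was within 0.1° of square to the 20° face.
- **Centring:** By the arm's pose the nose is about 0.25 mm from the measured spot. After the first touch the top and scene views disagreed by about 1 mm on the nose offset. I trimmed 0.6 mm towards the average, so true centring is known only to about 1 mm.
- **Checks that disagreed:** My first estimate of the track position put home 2 to 4 mm further in. The refined one, from the bay's end plate, agreed with where the tote stopped.

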